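# Shut up the drinks stall: stock drawer and price board

## Robot

A 6-joint arm with a two-finger parallel gripper is mounted at the origin on the work surface. World frame = base frame: x ahead of the robot, y to its left, z up, the work surface at z = 0. Lengths are in m, angles in rad, forces in N, time in s.
With the tool pointing down it reaches from about 0.35 to 0.775 m from the base axis. Payload 7.3 kg.
Tool frame: the origin (TCP) lies at the very end of the fingers, on their centre line; the grasp point (between the pads) lies 19 mm behind it (robot.tcp_to_grasp is the distance from the TCP to the grasp point, in m); z points along the fingers, y is the direction in which the jaws open and shut (so a half turn about z gives the same grasp; the last joint's range is limited). The gripper opens to 92 mm and grips with 3 to 60 N. Pads are 19 mm wide; open, the fingers measure 130 mm over their backs; the gripper's body (75 mm by 190 mm) begins 47 mm behind the grasp point.
Start: joints at [-1.397, 0.342, 1.524, -0, 1.275, -0.146], TCP at [0.165, -0.498, 0.227] pointing down, gripper open.
Joint ranges: [-2.53, 2.53], [-0.77, 2.02], [0.04, 2.7], [-1, 4.14], [0.28, 2.66], [-3.11, 3.11]. Speed limits (rad/s): [2.57, 2.57, 3.14, 3.14, 3.14, 3.14].

## Interface

Orientations are given as [roll, pitch, yaw] about the fixed x, y, z axes, in that order (R = Rz(yaw) Ry(pitch) Rx(roll)).
In Python, from cell import robot gives the robot as it stands.
- The arm moves only by the tool arm_command, never from a script. Its argument "motion" is a list that holds one entry, the list of rows, each a list of 7 numbers: the turn, a rotation vector about the tool's x, y, z in units of 90 degrees (1.0 is 90 degrees), then the shift along the tool's x, y, z in units of 30 cm (1.0 is 30 cm), then the opening, from -1 (shut) to 1 (fully open). In form: [[[wx, wy, wz, tx, ty, tz, grip], ...]]. A call has 1 to 8 rows; each row is the pose to reach, as a shift and turn from the pose commanded when the call began, along the tool's axes at that moment; what a row does not reach only later rows make up. A row lasts 1/10 s, in which the tool goes at most 50 mm and 8.59 degrees, less where a joint would pass 70% of its speed; a pose out of reach is approached as far as the arm can. A call with a number of a shift or a turn outside -1 to 1 is refused whole. A call with a gripper value outside its range is refused whole. The fingers move at their own pace and stop on an object; "grip_force" is the grip in N (left out, the last holds). Time passes only in rows, so rows that repeat a pose let the fingers close. It gives the time, the measured TCP pose, the force and the opening at its end, in the units of the state.
- robot.observe(): the state, without advancing time (a new reading comes with each control period).
- robot.read_camera(name): name is "side" or "top" or "wrist"; returns a dict with "image" (400x640x3 uint8, red, green, blue), "z_map" (400x640 float32, m along the optical axis (not along the pixel's ray), 0 where there is no reading), "fov_y" (degrees; the focal length in pixels is half the picture's height over the tangent of half this angle, whatever the lens; pixels are square), "cx", "cy" (the principal point, pixels), "cam_to_world" (4x4, takes a point from camera to world coordinates). Camera axes: x right, y down, z forward; pixel columns grow to the right and rows downward; lengths in m; the calibration is good to about 2 mm. A picture is of the moment at which its call begins.
- robot.hand_in(): hands the job in, once; it reports no verdict.
The state is a dict: "time": time; "qpos": joint angles; "qvel": joint speeds; "joint_efforts": joint torques, N m; "tool_pos": TCP position; "tool_rot": TCP orientation; "contact_force": force on the tool from outside, world axes, zero at the start; "torque": the same for the moment, N m; "opening": finger opening in m.
Only numpy, scipy, OpenCV 4.12 (cv2) and the standard library are available. Lean on these libraries where they do the work, as an engineer would, in place of code of your own. Each camera call takes 0.05 s, during which the arm holds its last target.

## Task

Pack up the stall for the night: stand every loose green drinks can (not those in the carton) upright in the open stock drawer, then push the drawer fully home so that it clicks past its catch and stays seated. Also slide the red price board, flat and end first, into the slot of the yellow holder until it comes up against the stop. Leave the mug, the jar and the exercise books where they are.

Things in the scene. Friction and masses are not known exactly. Their poses are not given: they have to be found in the camera images.
- can1: A loose full small drinks can, squat, green with a red band and silver top: upright cylinder, 60 mm in diameter, 66 mm tall, about 0.17 kg. Four or five of the six cans are present, standing on the table at the start. Origin: centre of its underside; z along its axis towards the top.
- can2: A loose full small drinks can, squat, green with a red band and silver top: upright cylinder, 60 mm in diameter, 66 mm tall, about 0.17 kg. Four or five of the six cans are present, standing on the table at the start. Origin: centre of its underside; z along its axis towards the top.
- can3: A loose full small drinks can, squat, green with a red band and silver top: upright cylinder, 60 mm in diameter, 66 mm tall, about 0.17 kg. Four or five of the six cans are present, standing on the table at the start. Origin: centre of its underside; z along its axis towards the top.
- can4: A loose full small drinks can, squat, green with a red band and silver top: upright cylinder, 60 mm in diameter, 66 mm tall, about 0.17 kg. Four or five of the six cans are present, standing on the table at the start. Origin: centre of its underside; z along its axis towards the top.
- can5: A loose full small drinks can, squat, green with a red band and silver top: upright cylinder, 60 mm in diameter, 66 mm tall, about 0.17 kg. Four or five of the six cans are present, standing on the table at the start. Origin: centre of its underside; z along its axis towards the top.
- can6: A loose full small drinks can, squat, green with a red band and silver top: upright cylinder, 60 mm in diameter, 66 mm tall, about 0.17 kg. Four or five of the six cans are present, standing on the table at the start. Origin: centre of its underside; z along its axis towards the top.
- stock_drawer (a joint): Opening of the stock drawer in m: 0 = fully home (seated), up to 0.145 = fully open. It slides with about 2 N of friction; over the last 13 mm a sprung catch resists with a further 6 N or so, and once past about 5 mm the catch pulls it home. Starts open by 0.12 to 0.14.
- drawer_front (a point): Centre of the outer (robot-side) face of the drawer's blue front panel, moving with the drawer. The panel is 336 mm wide (along y), 56 mm high (28 mm above and below this point, top edge 68 mm over the table), 15 mm thick, with no protruding handle. x points into the cabinet (the closing direction), z up.
- drawer_floor (a point): Centre of the drawer's inner floor (18 mm over the table), moving with it; axes as drawer_front. Inside: x -95 to +95 mm, y -150 to +150 mm; side and back walls rise 24 mm above the floor, the front panel 50 mm. Front panel's outer face: x = -110 mm. With the drawer open by q, x = -95 mm to q - 55 mm is clear of the cabinet's roof.
- cabinet_top (a point): Point on the level of the roof of the fixed grey cabinet, above the middle of its base, which is 220 mm (x) by 340 mm (y). 106 mm high; the roof (8 mm thick, underside 80 mm above the drawer's floor) and upper sides run from x = -70 to +110 mm, the lower sides (68 mm high) from x = -110 mm. x points from front to back, z up.
- board: The loose price board: red rigid plate with blank white faces, 150 mm (x, its length) by 60 mm (y) by 10 mm thick, 0.09 kg, lying flat on the table. Either end and either face will do. Origin: centre of its underside.
- board_center (a point): Middle of the price board (75 mm from each end, 5 mm from each face).
- slot_mouth (a point): Mouth of the slot in the fixed yellow holder: middle of the mouth's lower edge (the slot's floor, 10 mm over the table). x points into the slot, z up. The slot is 68 mm wide (y), 15 mm high and 90 mm deep (to its stop), so that a board fully in sticks out 60 mm, its middle 15 mm inside the mouth. The holder is 92 mm wide, 100 mm long and 33 mm tall.
- mug: Bystander: white mug, 74 mm in diameter, 85 mm tall, handle to its +y. Origin: centre of its underside.
- jar: Bystander: amber jar with red lid, 70 mm in diameter, 110 mm tall. Origin: centre of its underside.
- exercise_books: Bystander: stack of three exercise books, 105 (x) by 150 mm (y), 36 mm high. Origin: centre of its underside.

How it is judged:
By the outcome, as a careful person would: the job done as asked, in the order asked, and still so for the second after the job is handed in, with the robot touching nothing.
Of can1, can2, can3, can4, can5, can6 only 4 to 5 are there at a start; the rules pass over those that are not, and their reading is None.
At some moment in a run one of can1, can2, can3, can4, can5, can6, board may be knocked a few centimetres aside while the robot is not near it.
It also fails if it takes over 210 s, if anything falls off the work surface, if the arm or the gripper's body presses on something with over 40 N, if the wrist force passes 120 N, or if a joint passes its speed limit or range.

## Working session

There is one attempt and no reset: what is moved stays moved. The work goes in short steps, Python scripts to look and compute and a tool call to move; the robot and the scene stay as the last step left them, time stands still between calls to the robot, and variables do not carry over. Pictures are saved under pics/ and viewed, and the job is handed in when it is done.

Besides the shell and the picture viewer there is one more tool, called as name(argument=value, ...), one argument or row to a line, values as JSON. arm_command: Moves the arm, as the interface text tells. Its arguments: {"type":"object","properties":{"motion":{"type":"array"},"grip_force":{"type":"number"}},"required":["motion"]}

```bash
ls -la; mkdir -p pics
python3 - <<'E'
from cell import robot
import cv2
s=robot.observe()
for k,v in s.items(): print(k,v)
for n in ["side","top","wrist"]:
    c=robot.read_camera(n)
    cv2.imwrite(f"pics/a_{n}.png",c["image"][:,:,::-1])
    print(n,c["fov_y"],c["cx"],c["cy"],c["cam_to_world"].round(3).tolist())
print(robot.observe()["time"])
E
```

```text
total 12
drwxr-xr-x  3 agent agent 4096 Dec  7 08:11 .
drwxr-xr-x 23 root  root  4096 Dec  7 08:11 ..
drwxr-xr-x  2 agent agent 4096 Dec  7 08:11 pics
time 0.0
qpos [-1.39698886e+00  3.42672950e-01  1.52498076e+00 -2.94940771e-06
  1.27539271e+00 -1.45980949e-01]
qvel [ 0.00023523 -0.00156237 -0.00139721 -0.00079235  0.00078901 -0.00195831]
joint_efforts [ 2.09024515e-04 -4.31244421e+01 -2.44222820e+01  7.19266268e-02
  5.60265896e-02 -1.28948964e-04]
tool_pos [ 0.16500377 -0.49798641  0.22608345]
tool_rot [-3.14015394e+00 -2.08679181e-04  3.19789126e-01]
contact_force [-0.17208553 -0.34323795  0.6910515 ]
torque [ 0.03171354 -0.01104628 -0.0165459 ]
opening 0.09169992882814909
side 49.399345565000544 317.14324594029057 200.88864176529893 [[-0.907, -0.213, 0.364, 0.041], [-0.421, 0.506, -0.753, 1.087], [-0.023, -0.836, -0.548, 0.925], [0.0, 0.0, 0.0, 1.0]]
top 49.82358612912002 317.3986897496038 199.04860065563622 [[-0.007, -0.992, 0.125, 0.444], [-1.0, 0.007, 0.005, -0.054], [-0.006, -0.125, -0.992, 1.184], [0.0, 0.0, 0.0, 1.0]]
wrist 58.540042211037395 321.54725429782076 199.74826271366186 [[0.315, -0.91, -0.27, 0.237], [-0.949, -0.302, -0.088, -0.475], [-0.002, 0.284, -0.959, 0.384], [0.0, 0.0, 0.0, 1.0]]
0.15
```

View pics/a_top.png

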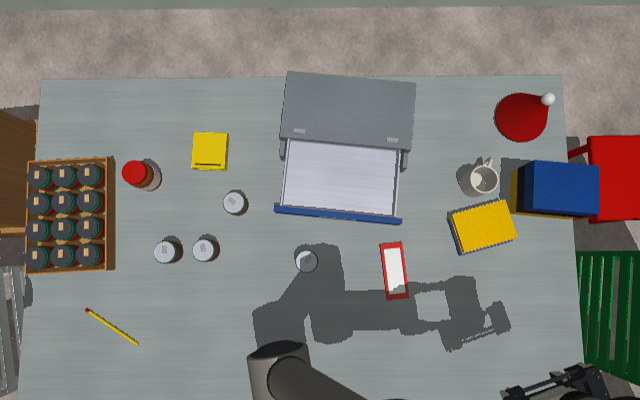

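View pics/a_side.png

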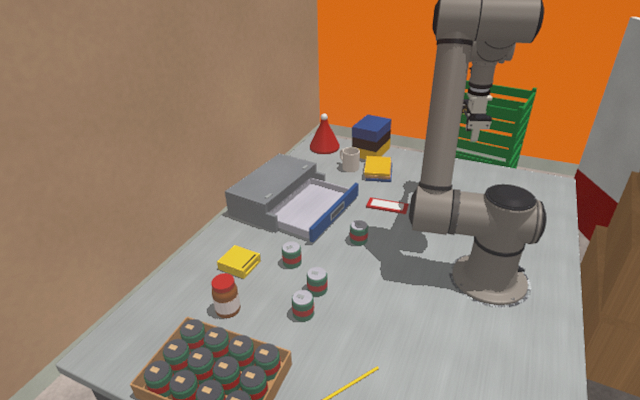

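View pics/a_wrist.png

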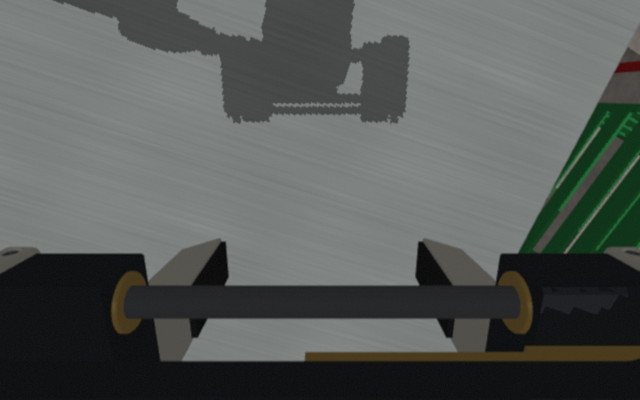

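The top view shows four loose cans at pixels (235,202), (206,247), (167,250) and (306,260). The board is at (394,270), the holder at (210,150) with its mouth facing the robot, and the drawer is open around (340,180). The arm may be hiding something near the bottom of the picture. Next I'll measure these.

```bash
cat > h.py <<'E'
import numpy as np, cv2
from cell import robot
from scipy.spatial.transform import Rotation as Rn
def cloud(c):
    z=c["z_map"]; h,w=z.shape
    f=h/2/np.tan(np.radians(c["fov_y"])/2)
    u,v=np.meshgrid(np.arange(w),np.arange(h))
    P=np.stack([(u-c["cx"])/f*z,(v-c["cy"])/f*z,z],-1)
    M=c["cam_to_world"]
    W=P@M[:3,:3].T+M[:3,3]
    W[z==0]=np.nan
    return W
def ray(c,u,v,h):
    f=200/np.tan(np.radians(c["fov_y"])/2); M=c["cam_to_world"]
    d=M[:3,:3]@np.array([(u-c["cx"])/f,(v-c["cy"])/f,1]); o=M[:3,3]
    return o+d*(h-o[2])/d[2]
def save(c,n): cv2.imwrite(f"pics/{n}.png",np.ascontiguousarray(c["image"][:,:,::-1]))
def blobs(m,minA=30):
    n,l,s,ct=cv2.connectedComponentsWithStats(m.astype(np.uint8))
    return [(i,s[i],ct[i],l==i) for i in range(1,n) if s[i][4]>=minA]
def cans(c,W=None):
    """circle fit to silver tops at ~66 mm"""
    W=cloud(c) if W is None else W
    hsv=cv2.cvtColor(c["image"],cv2.COLOR_RGB2HSV)
    m=(abs(W[...,2]-0.066)<0.012)&(hsv[...,1]<70)&(W[...,0]<0.9)
    out=[]
    for i,s,ct,mk in blobs(m,60):
        p=W[mk]; (x,y),r=cv2.minEnclosingCircle(np.float32(p[:,:2]))
        out.append((ct.round(1),s[4],p[:,:2].mean(0).round(4),np.round([x,y,r],4),np.median(p[:,2]).round(4)))
    return out
def step(target_p,target_rpy=None):
    """print shift/turn in tool units from current measured pose"""
    s=robot.observe(); R=Rn.from_euler('xyz',s["tool_rot"])
    t=R.inv().apply(np.array(target_p)-s["tool_pos"])/0.3
    w=np.zeros(3)
    if target_rpy is not None:
        w=(R.inv()*Rn.from_euler('xyz',target_rpy)).as_rotvec()/(np.pi/2)
    print("w",w.round(4),"t",t.round(4),"n rows trans",np.ceil(np.linalg.norm(t)*6),"rot",np.ceil(np.linalg.norm(w)*90/8.59)); return w,t
E
python3 - <<'E'
from h import *
c=robot.read_camera("top"); W=cloud(c)
for o in cans(c,W): print(*o)
print("table z",np.nanmedian(W[300:340,60:200,2]), "table x range", [W[85,100],W[390,300]])
im=c["image"].astype(int); hsv=cv2.cvtColor(c["image"],cv2.COLOR_RGB2HSV); H,S,V=cv2.split(hsv)
for nm,m in [("yellow",(H>20)&(H<35)&(S>150)&(V>120)),("red",((H<6)|(H>174))&(S>130)&(V>80)),("blue",(H>100)&(H<125)&(S>120))]:
    for i,s,ct,mk in blobs(m,60):
        p=W[mk]; top=np.nanpercentile(p[:,2],90)
        q=np.float32(p[np.abs(p[:,2]-top)<0.012][:,:2]); r=cv2.minAreaRect(q*1000)
        print(nm,ct.round(0),s[4],"z",top.round(3),"rect",np.round(r[0],1),np.round(r[1],1),round(r[2],1))
# side check for other cans
c2=robot.read_camera("side"); 
for o in cans(c2): print("side",*o)
big=cv2.resize(c["image"][120:320,180:440],None,fx=3,fy=3)[:,:,::-1]; cv2.imwrite("pics/b.png",big)
E
```

```text
[282.1 147.7] 87 [0.7228 0.0449] [0.7239 0.0437 0.0242] 0.0668
[404.7 159.7] 94 [ 0.6877 -0.2793] [ 0.6902 -0.2781  0.0253] 0.0663
[ 61.7 175.5] 284 [0.6513 0.6247] [0.6527 0.6251 0.0283] 0.0716
[ 86.7 174. ] 287 [0.6548 0.5586] [0.6555 0.5584 0.028 ] 0.0719
[ 36.7 176.9] 279 [0.6482 0.6904] [0.6494 0.6914 0.028 ] 0.0718
[490.3 176.2] 111 [ 0.6418 -0.5027] [ 0.6338 -0.4863  0.0325] 0.0666
[519.5 189. ] 184 [ 0.607  -0.5768] [ 0.6072 -0.5769  0.0593] 0.0666
[471.4 184.5] 92 [ 0.62   -0.4521] [ 0.6284 -0.4737  0.0364] 0.0661
[ 61.2 202. ] 288 [0.5811 0.6209] [0.5832 0.6216 0.0283] 0.0719
[ 86.5 200.4] 290 [0.5847 0.555 ] [0.5823 0.5591 0.032 ] 0.0718
[ 35.9 203.4] 291 [0.5777 0.687 ] [0.5793 0.6873 0.0288] 0.0718
[232.9 202.3] 359 [0.5777 0.1735] [0.5775 0.1734 0.0301] 0.0651
[ 86.2 227.2] 293 [0.5149 0.5517] [0.5145 0.5529 0.0284] 0.0717
[ 35.3 230. ] 298 [0.5084 0.6836] [0.5099 0.6838 0.0285] 0.0718
[ 60.8 228.6] 295 [0.5115 0.6172] [0.5124 0.6176 0.0278] 0.0718
[202.5 250. ] 379 [0.454  0.2501] [0.4539 0.251  0.0293] 0.0652
[163.9 251.8] 374 [0.4501 0.3499] [0.4491 0.3507 0.03  ] 0.
[... 1872 characters left out ...]
23] 0.0732
side [240.3 344.2] 322 [0.5128 0.5541] [0.5196 0.5517 0.0352] 0.0731
side [176.2 347.6] 356 [0.6482 0.6241] [0.6471 0.6157 0.0399] 0.0731
side [266.4 353. ] 347 [0.4428 0.5506] [0.4429 0.5507 0.0298] 0.0731
side [200.  356.8] 359 [0.5794 0.6223] [0.5864 0.6165 0.0373] 0.0732
side [225.8 366.1] 373 [0.5094 0.619 ] [0.513  0.6136 0.0346] 0.0732
side [157.3 370.4] 393 [0.6458 0.6913] [0.6465 0.6831 0.0377] 0.0731
side [252.8 375.8] 401 [0.4398 0.6148] [0.4387 0.6073 0.0369] 0.0729
side [182.3 380.7] 390 [0.5759 0.6893] [0.5779 0.6885 0.029 ] 0.0733
side [209.5 390.2] 380 [0.5066 0.6835] [0.508  0.6831 0.0296] 0.0731
side [238.6 395. ] 173 [0.4424 0.6675] [0.4408 0.6746 0.0265] 0.0735
```

View pics/b.png

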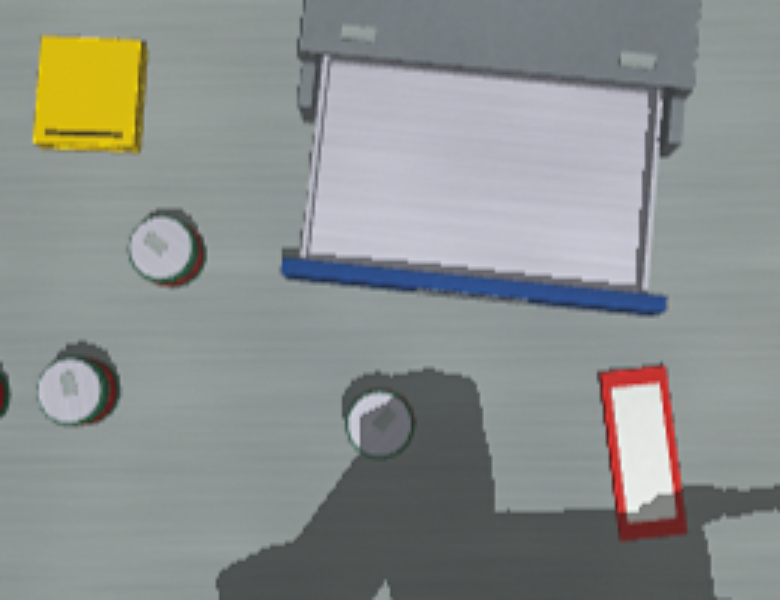

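Run:
```python
from h import *
c=robot.read_camera("top"); W=cloud(c)
# holder top face & drawer geometry refine
hsv=cv2.cvtColor(c["image"],cv2.COLOR_RGB2HSV); H,S,V=cv2.split(hsv)
m=(H>100)&(H<125)&(S>120)&(np.abs(W[...,2]-0.068)<0.004)&(W[...,1]>-0.35)
p=W[m][:,:2]; r=cv2.minAreaRect(np.float32(p)*1000); print("panel top",r)
m=(abs(W[...,2]-0.106)<0.004)&(S<60)&(W[...,1]>-0.35)&(W[...,1]<0.2)
b=max(blobs(m),key=lambda b:b[1][4])[3]
r=cv2.minAreaRect(np.float32(W[b][:,:2])*1000); print("roof",r)
m=(H>20)&(H<35)&(S>150)&(V>120)&(abs(W[...,2]-0.033)<0.004)&(W[...,1]>0)
r=cv2.minAreaRect(np.float32(W[m][:,:2])*1000); print("holder",r, np.median(W[m][:,2]))
step([0.4235,-0.0175,0.20],[np.pi,0,1.464])
c=robot.read_camera("side"); cv2.imwrite("pics/c.png",cv2.resize(c["image"][230:290,200:280],None,fx=8,fy=8)[:,:,::-1])
```

```text
panel top ((542.3701171875, -99.45133972167969), (332.9573059082031, 15.305032730102539), 83.78182983398438)
roof ((812.5147705078125, -129.1431427001953), (340.25634765625, 181.3461151123047), 83.90300750732422)
holder ((725.4378662109375, 249.4305419921875), (92.85615539550781, 101.04313659667969), 86.90725708007812) 0.032534566814591326
w [-2.000e-04 -2.000e-04 -7.284e-01] t [ 1.3217 -1.2505  0.089 ] n rows trans 11.0 rot 8.0
```

View pics/c.png

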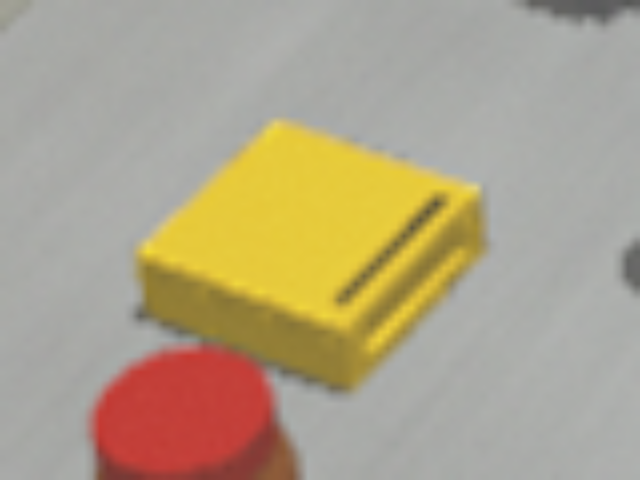

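The holder's mouth is on the face towards the robot, with the black line on its top near that edge. The four cans, drawer and holder all match the sizes given. I'll start with can D at (0.4235, -0.0175).

arm_command(
  motion=[
    [[0, 0, -0.73, 0.66, -0.62, 0.04, 1], [0, 0, -0.73, 0.66, -0.62, 0.04, 1], [0, 0, -0.73, 0.66, -0.62, 0.04, 1], [0, 0, -0.73, 0.66, -0.62, 0.04, 1], [0, 0, -0.73, 0.66, -0.62, 0.04, 1], [0, 0, -0.73, 0.66, -0.62, 0.04, 1], [0, 0, -0.73, 0.66, -0.62, 0.04, 1], [0, 0, -0.73, 0.66, -0.62, 0.04, 1]],
  ],
  grip_force=20,
)

```text
time: 1.15
tool_pos: [0.295, -0.2587, 0.2149]
tool_rot: [3.141, 0.001, 1.474]
contact_force: [-0.6, -0.4, -0.5]
opening: 0.0921
```

Run:
```python
from h import *
print(robot.observe()["tool_pos"],robot.observe()["tool_rot"])
c=robot.read_camera("top"); W=cloud(c)
for o in cans(c,W):
    if 0<o[2][1]<0.4 or o[2][0]<0.5: print(*o)
save(c,"d")
step([0.4235,-0.0175,0.14],[np.pi,0,1.464])
```

```text
[ 0.29501523 -0.25874317  0.2149485 ] [3.14117832e+00 5.44103641e-04 1.47421558e+00]
[282.1 147.9] 84 [0.722  0.0449] [0.7237 0.0423 0.0239] 0.067
[232.9 202.2] 355 [0.578  0.1734] [0.5779 0.1744 0.0295] 0.0651
[202.5 250.1] 379 [0.454  0.2501] [0.4536 0.251  0.0295] 0.0651
[163.9 251.8] 373 [0.4501 0.3499] [0.4491 0.3501 0.0299] 0.0654
[ 60.3 255.8] 303 [0.4418 0.6138] [0.4434 0.613  0.0288] 0.0719
[ 86.  254.4] 312 [0.4449 0.548 ] [0.4456 0.5486 0.0291] 0.0718
[ 34.7 257.3] 313 [0.4384 0.6797] [0.4385 0.6801 0.0288] 0.0718
[306.  261.1] 389 [ 0.424  -0.0175] [ 0.4232 -0.0177  0.0297] 0.0647
w [0.0002 0.0003 0.0082] t [0.8421 0.3513 0.2494] n rows trans 6.0 rot 1.0
```

View pics/d.png

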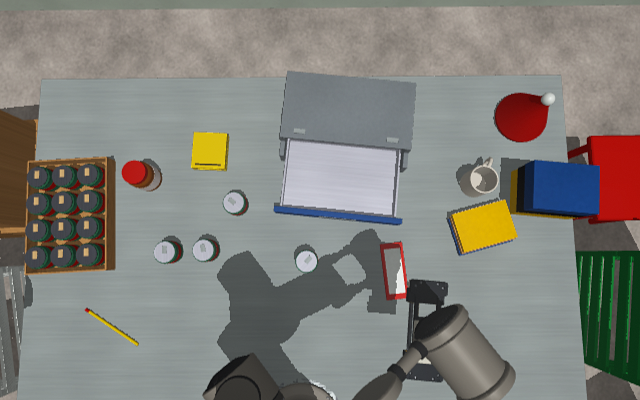

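arm_command(
  motion=[
    [[0, 0, 0.008, 0.842, 0.351, 0.25, 1], [0, 0, 0.008, 0.842, 0.351, 0.25, 1], [0, 0, 0.008, 0.842, 0.351, 0.25, 1], [0, 0, 0.008, 0.842, 0.351, 0.25, 1], [0, 0, 0.008, 0.842, 0.351, 0.25, 1], [0, 0, 0.008, 0.842, 0.351, 0.25, 1], [0, 0, 0.008, 0.842, 0.351, 0.25, 1], [0, 0, 0.008, 0.842, 0.351, 0.25, 1]],
  ],
)

```text
time: 2.0
tool_pos: [0.4255, -0.019, 0.1395]
tool_rot: [-3.141, 0.0, 1.455]
contact_force: [-0.2, 0.3, -0.4]
opening: 0.0914
```

Run:
```python
from h import *
c=robot.read_camera("wrist"); save(c,"e")
step([0.4235,-0.0175,0.032],[np.pi,0,1.464])
```

```text
w [-0.0001  0.0002 -0.0068] t [ 0.0066 -0.0072  0.3592] n rows trans 3.0 rot 1.0
```

View pics/e.png

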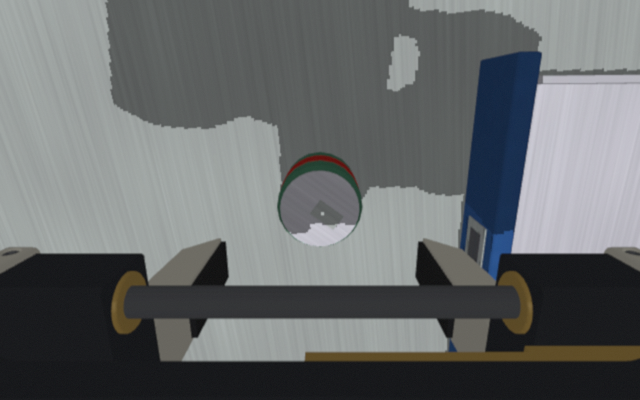

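The can is centred between the jaws, at pixel (320,207). I'll descend and grip.

arm_command(
  motion=[
    [[0, 0, 0, 0.007, -0.007, 0.18, 1], [0, 0, 0, 0.007, -0.007, 0.36, 1], [0, 0, 0, 0.007, -0.007, 0.36, 1], [0, 0, 0, 0.007, -0.007, 0.36, 1], [0, 0, 0, 0.007, -0.007, 0.36, -1], [0, 0, 0, 0.007, -0.007, 0.36, -1], [0, 0, 0, 0.007, -0.007, 0.36, -1], [0, 0, 0, 0.007, -0.007, 0.36, -1]],
  ],
)

```text
time: 2.85
tool_pos: [0.4245, -0.0172, 0.0328]
tool_rot: [3.139, 0.0, 1.454]
contact_force: [-0.1, 0.7, -0.5]
opening: 0.0645
```

arm_command(
  motion=[
    [[0, 0, 0, 0, 0, 0, -1], [0, 0, 0, 0, 0, -0.1, -1], [0, 0, 0, 0, 0, -0.25, -1], [0, 0, 0, 0, 0, -0.4, -1], [0, 0, 0, 0, 0, -0.4, -1], [0, 0, 0, 0, 0, -0.4, -1]],
  ],
)

```text
time: 3.45
tool_pos: [0.4238, -0.0169, 0.152]
tool_rot: [3.14, 0.0, 1.454]
contact_force: [-0.3, 0.3, -2.3]
opening: 0.0597
```

Run:
```python
from h import *
s=robot.observe(); print(s["tool_pos"],s["opening"],s["contact_force"])
step([0.6082,-0.2121,0.15],[np.pi,0,1.464])
c=robot.read_camera("side"); save(c,"f")
```

```text
[ 0.42378387 -0.01694224  0.15202247] 0.0597072653345363 [-0.25096203  0.33147465 -2.34092266]
w [ 0.001   0.0002 -0.0063] t [-0.5746  0.6862  0.008 ] n rows trans 6.0 rot 1.0
```

View pics/f.png

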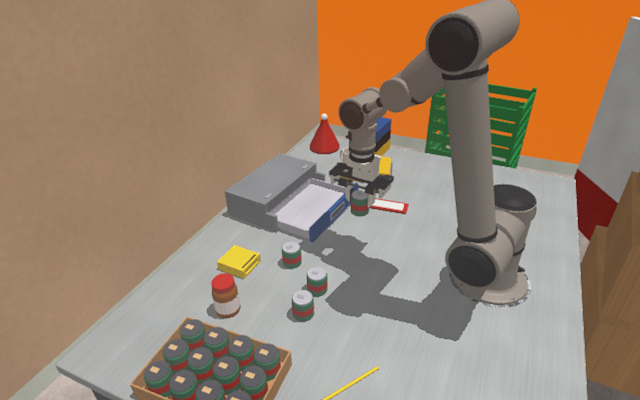

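The can is held and lifted, at about (360,203) in the side view. I'll take it over the drawer.

arm_command(
  motion=[
    [[0, 0, -0.006, -0.575, 0.686, 0, -1], [0, 0, -0.006, -0.575, 0.686, 0, -1], [0, 0, -0.006, -0.575, 0.686, 0, -1], [0, 0, -0.006, -0.575, 0.686, 0, -1], [0, 0, -0.006, -0.575, 0.686, 0, -1], [0, 0, -0.006, -0.575, 0.686, 0, -1], [0, 0, -0.006, -0.575, 0.686, 0, -1], [0, 0, -0.006, -0.575, 0.686, 0, -1]],
  ],
)

```text
time: 4.3
tool_pos: [0.6066, -0.2116, 0.1487]
tool_rot: [-3.136, -0.002, 1.463]
contact_force: [-0.2, -0.1, -3.2]
opening: 0.0597
```

Run:
```python
from h import *
s=robot.observe(); print(s["tool_pos"],s["opening"],s["contact_force"])
step([0.6082,-0.2121,0.052],[np.pi,0,1.464])
c=robot.read_camera("wrist"); save(c,"g")
```

```text
[ 0.60658084 -0.2115624   0.14866113] 0.05971204668275715 [-0.18344856 -0.10482044 -3.16810422]
w [-0.0034 -0.0013 -0.0006] t [-0.0019  0.0073  0.3222] n rows trans 2.0 rot 1.0
```

View pics/g.png

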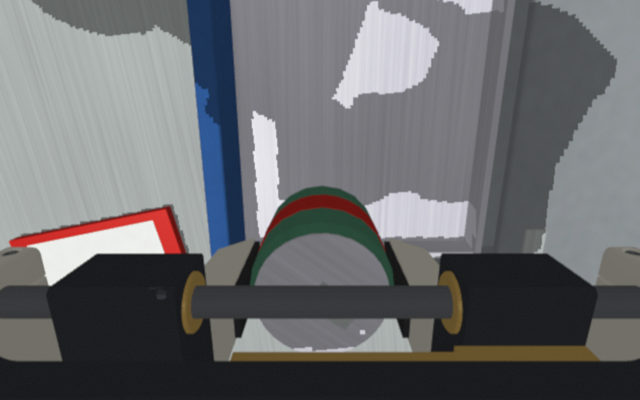

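The can hangs between the panel and the cabinet, clear of both. I'll lower it and release with a partial opening.

arm_command(
  motion=[
    [[0, 0, 0, 0, 0.007, 0.1, -1], [0, 0, 0, 0, 0.007, 0.2, -1], [0, 0, 0, 0, 0.007, 0.28, -1], [0, 0, 0, 0, 0.007, 0.31, -1], [0, 0, 0, 0, 0.007, 0.325, -1], [0, 0, 0, 0, 0.007, 0.325, -1], [0, 0, 0, 0, 0.007, 0.325, 0.65], [0, 0, 0, 0, 0.007, 0.325, 0.65]],
  ],
)

```text
time: 5.15
tool_pos: [0.6111, -0.2129, 0.056]
tool_rot: [3.139, 0.001, 1.463]
contact_force: [0.2, 0.3, 0.0]
opening: 0.0711
```

arm_command(
  motion=[
    [[0, 0, 0, 0, 0, 0, 0.65], [0, 0, 0, 0, 0, 0, 0.65], [0, 0, 0, 0, 0, -0.12, 0.65], [0, 0, 0, 0, 0, -0.25, 0.65], [0, 0, 0, 0, 0, -0.4, 1], [0, 0, 0, 0, 0, -0.4, 1]],
  ],
)

```text
time: 5.75
tool_pos: [0.6133, -0.214, 0.182]
tool_rot: [3.129, 0.005, 1.463]
contact_force: [0.8, -0.7, -0.3]
opening: 0.0872
```

Run:
```python
from h import *
s=robot.observe(); print(s["tool_pos"],s["opening"],s["contact_force"])
step([0.4495,0.350,0.15],[np.pi,0,1.6])
step([0.4540,0.2505,0.15],[np.pi,0,1.464])
c=robot.read_camera("wrist"); save(c,"h")
```

```text
[ 0.6132709  -0.2140278   0.18199927] 0.08716360547962931 [ 0.81004159 -0.65609306 -0.30027568]
w [ 0.0079  0.0035 -0.087 ] t [ 1.8112 -0.7456  0.0888] n rows trans 12.0 rot 1.0
w [ 0.0081  0.0029 -0.0004] t [ 1.483  -0.6951  0.091 ] n rows trans 10.0 rot 1.0
```

View pics/h.png

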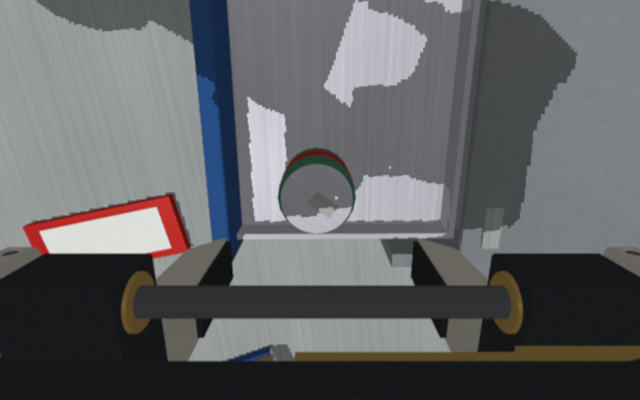

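The first can is standing in the drawer, at (316,198) in the wrist view. Next is can B. I'll move part way and then measure again.

arm_command(
  motion=[
    [[0.008, 0.003, 0, 1, -0.47, 0, 1], [0.008, 0.003, 0, 1, -0.47, 0, 1], [0.008, 0.003, 0, 1, -0.47, 0, 1], [0.008, 0.003, 0, 1, -0.47, 0, 1], [0.008, 0.003, 0, 1, -0.47, 0, 1], [0.008, 0.003, 0, 1, -0.47, 0, 1], [0.008, 0.003, 0, 1, -0.47, 0, 1], [0.008, 0.003, 0, 1, -0.47, 0, 1]],
  ],
)

```text
time: 6.6
tool_pos: [0.4999, 0.1042, 0.1734]
tool_rot: [-3.126, -0.005, 1.468]
contact_force: [0.2, -0.3, 0.9]
opening: 0.0916
```

Run:
```python
from h import *
s=robot.observe(); print(s["tool_pos"],s["tool_rot"])
c=robot.read_camera("top"); W=cloud(c)
for o in cans(c,W):
    if -0.3<o[2][1]<0.4: print(*o)
step([0.4540,0.2505,0.15],[np.pi,0,1.464])
```

```text
[0.49987952 0.10417311 0.17337978] [-3.12648676 -0.00511534  1.46783121]
[282.2 147.7] 89 [0.7227 0.0447] [0.7236 0.0423 0.024 ] 0.067
[404.7 159.6] 97 [ 0.6879 -0.2794] [ 0.6904 -0.2796  0.0254] 0.0662
[163.8 251.8] 373 [0.4501 0.3499] [0.4496 0.3498 0.03  ] 0.0652
[203.9 252.1] 268 [0.4487 0.2461] [0.4492 0.2477 0.0279] 0.0652
w [-0.0089 -0.0027  0.0018] t [ 0.4746 -0.2059  0.0833] n rows trans 4.0 rot 1.0
```

arm_command(
  motion=[
    [[-0.008, -0.003, 0, 0.475, -0.206, 0.083, 1], [-0.008, -0.003, 0, 0.475, -0.206, 0.083, 1], [-0.008, -0.003, 0, 0.475, -0.206, 0.083, 1], [-0.008, -0.003, 0, 0.475, -0.206, 0.083, 1], [-0.008, -0.003, 0, 0.475, -0.206, 0.083, 1], [-0.008, -0.003, 0, 0.475, -0.206, 0.083, 1], [-0.008, -0.003, 0, 0.475, -0.206, 0.083, 1]],
  ],
)

```text
time: 7.35
tool_pos: [0.4566, 0.2477, 0.1508]
tool_rot: [3.141, 0.0, 1.461]
contact_force: [-0.5, -0.0, -0.2]
opening: 0.0917
```

Run:
```python
from h import *
s=robot.observe(); print(s["tool_pos"],s["tool_rot"])
c=robot.read_camera("wrist"); W=cloud(c);save(c,"i")
for o in cans(c,W): print(*o)
c=robot.read_camera("side"); W=cloud(c)
for o in cans(c,W):
    if -0.3<o[2][1]<0.4: print(*o)
step([0.4540,0.2505,0.032],[np.pi,0,1.464])
```

```text
[0.45662085 0.24765062 0.1507785 ] [3.14122906e+00 3.68936661e-04 1.46100826e+00]
[293.7  51.7] 6513 [0.4498 0.3503] [0.4491 0.3507 0.0293] 0.0658
[317.9 202.3] 4462 [0.4539 0.2498] [0.4533 0.2472 0.0293] 0.0658
[488.9 259.7] 567 [0.5759 0.1915] [0.5776 0.1909 0.0162] 0.0657
[254.2 209.5] 258 [0.7928 0.0434] [0.7987 0.0443 0.102 ] 0.067
[290.7 247.1] 178 [0.5758 0.1774] [0.5768 0.1765 0.0303] 0.0673
[482.9 271.6] 262 [0.0209 0.0559] [0.0184 0.0296 0.0583] 0.0654
[316.8 274.4] 263 [0.4504 0.2552] [0.4524 0.2514 0.0307] 0.0668
[302.3 297.2] 270 [0.448  0.3529] [0.4497 0.3497 0.0302] 0.0675
w [ 0.0003  0.0001 -0.0019] t [ 0.0076 -0.0093  0.3964] n rows trans 3.0 rot 1.0
```

View pics/i.png

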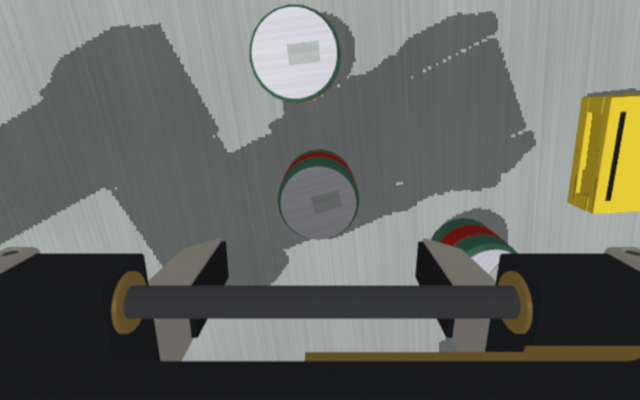

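Can B is between the jaws at (318,202). I'll pick it up.

arm_command(
  motion=[
    [[0, 0, 0, 0.008, -0.009, 0.17, 1], [0, 0, 0, 0.008, -0.009, 0.33, 1], [0, 0, 0, 0.008, -0.009, 0.395, 1], [0, 0, 0, 0.008, -0.009, 0.395, 1], [0, 0, 0, 0.008, -0.009, 0.395, -1], [0, 0, 0, 0.008, -0.009, 0.395, -1], [0, 0, 0, 0.008, -0.009, 0.395, -1], [0, 0, 0, 0.008, -0.009, 0.395, -1]],
  ],
)

```text
time: 8.25
tool_pos: [0.4539, 0.2522, 0.0334]
tool_rot: [3.139, -0.001, 1.463]
contact_force: [-1.0, -0.2, -0.2]
opening: 0.0648
```

arm_command(
  motion=[
    [[0, 0, 0, 0, 0, 0, -1], [0, 0, 0, 0, 0, -0.1, -1], [0, 0, 0, 0, 0, -0.25, -1], [0, 0, 0, 0, 0, -0.4, -1], [0, 0, 0, 0, 0, -0.45, -1], [0, 0, 0, 0, 0, -0.45, -1], [0, 0, 0, 0, 0, -0.45, -1]],
  ],
)

```text
time: 8.95
tool_pos: [0.4526, 0.2518, 0.1664]
tool_rot: [-3.141, 0.001, 1.463]
contact_force: [0.0, 0.2, -2.0]
opening: 0.0596
```

Run:
```python
from h import *
s=robot.observe(); print(s["tool_pos"],s["opening"],s["contact_force"])
step([0.6157,-0.1425,0.16],[np.pi,0,1.464])
c=robot.read_camera("top"); save(c,"j"); W=cloud(c)
hsv=cv2.cvtColor(c["image"],cv2.COLOR_RGB2HSV); H,S,V=cv2.split(hsv)
m=(H>100)&(H<125)&(S>120)&(np.abs(W[...,2]-0.068)<0.004)&(W[...,1]>-0.35)
p=W[m][:,:2]; r=cv2.minAreaRect(np.float32(p)*1000); print("panel top",r)
m=(abs(W[...,2]-0.084)<0.008)&(W[...,0]<0.9)
for b in blobs(m,60): p=W[b[3]]; print(b[1][4],p.mean(0))
```

```text
[0.45256905 0.25175681 0.166444  ] 0.05961051088636109 [ 0.02833328  0.1722357  -2.01903302]
w [-0.0007  0.0004 -0.0004] t [-1.2483  0.6816  0.0216] n rows trans 9.0 rot 1.0
panel top ((542.286376953125, -99.48138427734375), (333.12347412109375, 15.200811386108398), 83.85559844970703)
259 [ 0.80685871 -0.60247691  0.08341424]
137 [0.64356575 0.39996812 0.08286511]
189 [ 0.63094161 -0.47966971  0.08217609]
128 [ 0.60149257 -0.5766706   0.08356274]
402 [ 0.60880676 -0.21242873  0.08240891]
```

View pics/j.png

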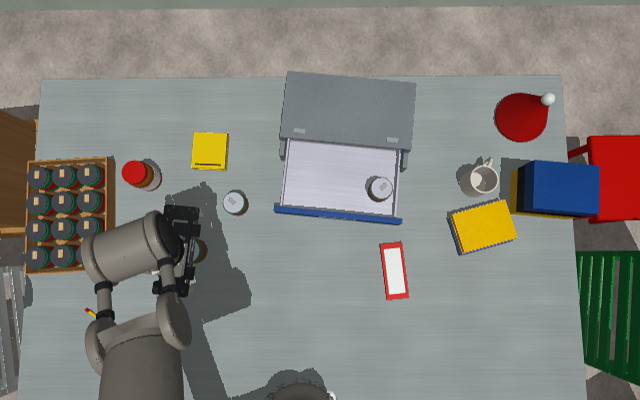

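Can 1 is standing in the drawer at (380,188), and the second can is held. I'll carry it over.

arm_command(
  motion=[
    [[0, 0, 0, -0.9, 0.49, 0, -1], [0, 0, 0, -0.9, 0.49, 0, -1], [0, 0, 0, -0.9, 0.49, 0, -1], [0, 0, 0, -0.9, 0.49, 0, -1], [0, 0, 0, -0.9, 0.49, 0, -1], [0, 0, 0, -0.9, 0.49, 0, -1], [0, 0, 0, -0.9, 0.49, 0, -1]],
  ],
)

```text
time: 9.7
tool_pos: [0.5712, -0.0373, 0.1649]
tool_rot: [-3.139, 0.001, 1.458]
contact_force: [0.1, 0.5, -0.7]
opening: 0.0599
```

arm_command(
  motion=[
    [[0, 0, 0, -0.348, 0.192, 0.02, -1], [0, 0, 0, -0.348, 0.192, 0.02, -1], [0, 0, 0, -0.348, 0.192, 0.02, -1], [0, 0, 0, -0.348, 0.192, 0.02, -1], [0, 0, 0, -0.348, 0.192, 0.02, -1], [0, 0, 0, -0.348, 0.192, 0.02, -1]],
  ],
)

```text
time: 10.3
tool_pos: [0.6158, -0.1407, 0.1603]
tool_rot: [-3.139, -0.001, 1.464]
contact_force: [-0.1, -0.2, -1.0]
opening: 0.0596
```

Run:
```python
from h import *
s=robot.observe(); print(s["tool_pos"],s["tool_rot"],s["opening"])
step([0.6157,-0.1425,0.052],[np.pi,0,1.464])
```

```text
[ 0.61578132 -0.14065239  0.16031466] [-3.13942137e+00 -8.04678558e-04  1.46447934e+00] 0.05961313499566262
w [-0.0014 -0.0005  0.0003] t [-0.0064  0.0012  0.361 ] n rows trans 3.0 rot 1.0
```

arm_command(
  motion=[
    [[0, 0, 0, -0.005, 0, 0.1, -1], [0, 0, 0, -0.005, 0, 0.2, -1], [0, 0, 0, -0.005, 0, 0.29, -1], [0, 0, 0, -0.005, 0, 0.34, -1], [0, 0, 0, -0.005, 0, 0.36, -1], [0, 0, 0, -0.005, 0, 0.365, -1], [0, 0, 0, -0.005, 0, 0.365, -1], [0, 0, 0, -0.005, 0, 0.365, 0.65]],
  ],
)

```text
time: 11.1
tool_pos: [0.6171, -0.1437, 0.0531]
tool_rot: [3.139, 0.001, 1.464]
contact_force: [-0.9, 0.1, -0.5]
opening: 0.0638
```

arm_command(
  motion=[
    [[0, 0, 0, 0, 0, 0, 0.65], [0, 0, 0, 0, 0, 0, 0.65], [0, 0, 0, 0, 0, 0, 0.65], [0, 0, 0, 0, 0, -0.12, 0.65], [0, 0, 0, 0, 0, -0.25, 0.65], [0, 0, 0, 0, 0, -0.4, 1], [0, 0, 0, 0, 0, -0.4, 1], [0, 0, 0, 0, 0, -0.4, 1]],
  ],
)

```text
time: 11.9
tool_pos: [0.6168, -0.1439, 0.1732]
tool_rot: [3.139, 0.001, 1.463]
contact_force: [0.1, 0.6, -0.1]
opening: 0.0909
```

Run:
```python
from h import *
s=robot.observe(); print(s["tool_pos"],s["tool_rot"],s["opening"])
c=robot.read_camera("wrist"); W=cloud(c);save(c,"k")
c=robot.read_camera("top"); W=cloud(c)
for o in cans(c,W):
    if -0.3<o[2][1]<0.4: print(*o)
step([0.4495,0.350,0.15],[np.pi,0,1.464])
```

```text
[ 0.61683513 -0.1439272   0.17320043] [3.13864713e+00 8.28182517e-04 1.46326377e+00] 0.09088523748127127
[282.1 148. ] 85 [0.7219 0.0449] [0.725  0.0441 0.0244] 0.0669
[232.9 202.4] 358 [0.5775 0.1735] [0.5768 0.1731 0.03  ] 0.0651
[163.9 251.8] 371 [0.4501 0.3499] [0.449 0.351 0.03 ] 0.0654
w [-0.0013 -0.0003 -0.0005] t [ 1.576  -0.7269  0.0709] n rows trans 11.0 rot 1.0
```

View pics/k.png

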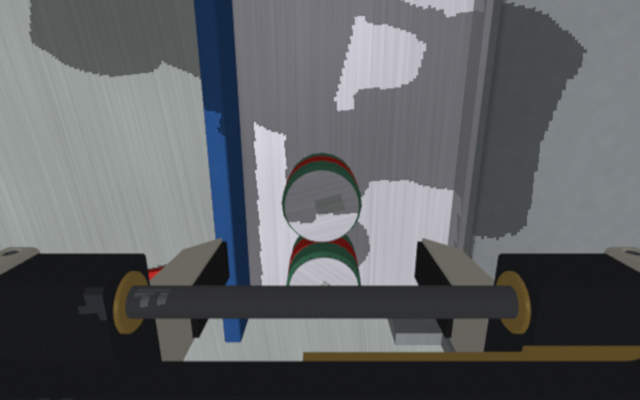

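Two cans are now upright in the drawer. Next is can C at (0.450, 0.350).

arm_command(
  motion=[
    [[0, 0, 0, 0.95, -0.44, 0.05, 1], [0, 0, 0, 0.95, -0.44, 0.05, 1], [0, 0, 0, 0.95, -0.44, 0.05, 1], [0, 0, 0, 0.95, -0.44, 0.05, 1], [0, 0, 0, 0.95, -0.44, 0.05, 1], [0, 0, 0, 0.95, -0.44, 0.05, 1], [0, 0, 0, 0.95, -0.44, 0.05, 1]],
  ],
)

```text
time: 12.7
tool_pos: [0.5127, 0.1575, 0.155]
tool_rot: [-3.137, 0.0, 1.467]
contact_force: [-0.2, -1.2, -0.0]
opening: 0.0915
```

arm_command(
  motion=[
    [[0, 0, 0, 0.626, -0.287, 0.02, 1], [0, 0, 0, 0.626, -0.287, 0.02, 1], [0, 0, 0, 0.626, -0.287, 0.02, 1], [0, 0, 0, 0.626, -0.287, 0.02, 1], [0, 0, 0, 0.626, -0.287, 0.02, 1], [0, 0, 0, 0.626, -0.287, 0.02, 1], [0, 0, 0, 0.626, -0.287, 0.02, 1], [0, 0, 0, 0.626, -0.287, 0.02, 1]],
  ],
)

```text
time: 13.5
tool_pos: [0.451, 0.3481, 0.1504]
tool_rot: [-3.141, 0.001, 1.461]
contact_force: [-0.8, 1.3, -0.1]
opening: 0.0918
```

Run:
```python
from h import *
s=robot.observe(); print(s["tool_pos"],s["tool_rot"],s["opening"])
c=robot.read_camera("wrist"); W=cloud(c);save(c,"l")
for o in cans(c,W): print(*o)
c=robot.read_camera("top"); save(c,"l2")
step([0.4500,0.350,0.032],[np.pi,0,1.464])
```

```text
[0.45096019 0.34808643 0.15038155] [-3.14117882e+00  8.98019849e-04  1.46114989e+00] 0.09183383424543039
[574.4  64.6] 988 [0.6251 0.4233] [0.6492 0.42   0.0352] 0.0592
[320.5 202.3] 4482 [0.4499 0.3501] [0.4497 0.3475 0.0292] 0.0658
w [-0.      0.0002 -0.0019] t [ 0.0053 -0.0038  0.3956] n rows trans 3.0 rot 1.0
```

View pics/l.png

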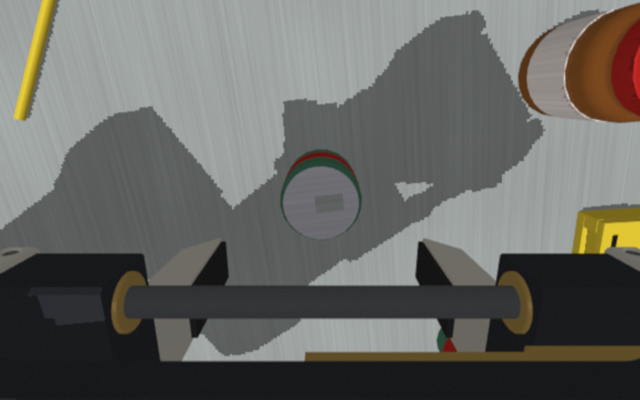

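View pics/l2.png

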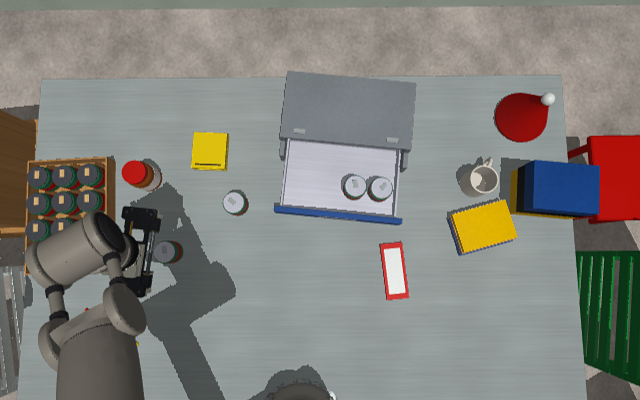

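Can C is centred at (320,202), and two cans stand in the drawer at (355,187) and (380,188). I'll grasp can C.

arm_command(
  motion=[
    [[0, 0, 0, 0.005, -0.004, 0.17, 1], [0, 0, 0, 0.005, -0.004, 0.33, 1], [0, 0, 0, 0.005, -0.004, 0.395, 1], [0, 0, 0, 0.005, -0.004, 0.395, 1], [0, 0, 0, 0.005, -0.004, 0.395, -1], [0, 0, 0, 0.005, -0.004, 0.395, -1], [0, 0, 0, 0.005, -0.004, 0.395, -1], [0, 0, 0, 0.005, -0.004, 0.395, -1]],
  ],
)

```text
time: 14.4
tool_pos: [0.4498, 0.3517, 0.0335]
tool_rot: [3.14, -0.001, 1.463]
contact_force: [0.5, 0.1, 0.1]
opening: 0.0643
```

arm_command(
  motion=[
    [[0, 0, 0, 0, 0, 0, -1], [0, 0, 0, 0, 0, -0.1, -1], [0, 0, 0, 0, 0, -0.25, -1], [0, 0, 0, 0, 0, -0.4, -1], [0, 0, 0, 0, 0, -0.45, -1], [0, 0, 0, 0, 0, -0.45, -1], [0, 0, 0, 0, 0, -0.45, -1]],
  ],
)

```text
time: 15.1
tool_pos: [0.4485, 0.351, 0.1663]
tool_rot: [-3.14, 0.001, 1.463]
contact_force: [-0.7, 0.5, -2.8]
opening: 0.0597
```

Run:
```python
from h import *
s=robot.observe(); print(s["tool_pos"],s["tool_rot"],s["opening"],s["contact_force"])
step([0.6231,-0.0729,0.16],[np.pi,0,1.464])
```

```text
[0.44848877 0.35104071 0.16627267] [-3.14034947e+00  1.03352496e-03  1.46345107e+00] 0.059697079518610044 [-0.66536306  0.45965081 -2.7884413 ]
w [-0.0008  0.0007 -0.0003] t [-1.3426  0.7301  0.0214] n rows trans 10.0 rot 1.0
```

arm_command(
  motion=[
    [[0, 0, 0, -0.9, 0.49, 0, -1], [0, 0, 0, -0.9, 0.49, 0, -1], [0, 0, 0, -0.9, 0.49, 0, -1], [0, 0, 0, -0.9, 0.49, 0, -1], [0, 0, 0, -0.9, 0.49, 0, -1], [0, 0, 0, -0.9, 0.49, 0, -1], [0, 0, 0, -0.9, 0.49, 0, -1]],
  ],
)

```text
time: 15.8
tool_pos: [0.567, 0.062, 0.1647]
tool_rot: [-3.139, 0.002, 1.458]
contact_force: [0.4, 0.6, -2.3]
opening: 0.0594
```

arm_command(
  motion=[
    [[0, 0, 0, -0.443, 0.24, 0.02, -1], [0, 0, 0, -0.443, 0.24, 0.02, -1], [0, 0, 0, -0.443, 0.24, 0.02, -1], [0, 0, 0, -0.443, 0.24, 0.02, -1], [0, 0, 0, -0.443, 0.24, 0.02, -1], [0, 0, 0, -0.443, 0.24, 0.02, -1], [0, 0, 0, -0.443, 0.24, 0.02, -1], [0, 0, 0, -0.443, 0.24, 0.02, -1]],
  ],
)

```text
time: 16.6
tool_pos: [0.6234, -0.0712, 0.1613]
tool_rot: [-3.141, -0.0, 1.465]
contact_force: [0.1, 0.2, -1.8]
opening: 0.0596
```

Run:
```python
from h import *
s=robot.observe(); print(s["tool_pos"],s["tool_rot"],s["opening"])
step([0.6231,-0.0729,0.052],[np.pi,0,1.464])
c=robot.read_camera("wrist"); save(c,"m")
```

```text
[ 0.62341836 -0.07121018  0.16128964] [-3.14133339e+00 -9.26404613e-05  1.46514442e+00] 0.05957969581883955
w [-0.0002 -0.0001  0.0007] t [-0.0057 -0.0004  0.3643] n rows trans 3.0 rot 1.0
```

View pics/m.png

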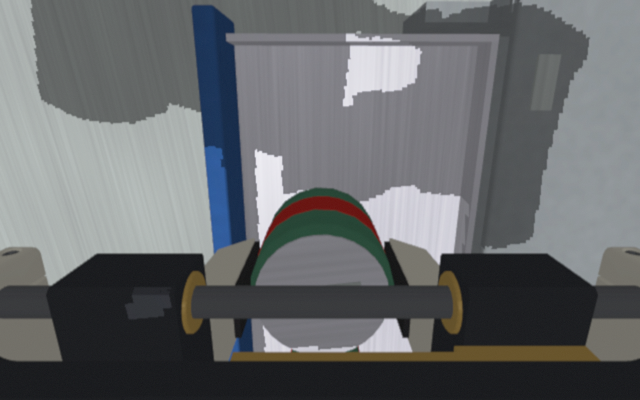

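The can is over clear drawer floor, so I'll lower and release it.

arm_command(
  motion=[
    [[0, 0, 0, -0.003, 0, 0.1, -1], [0, 0, 0, -0.003, 0, 0.2, -1], [0, 0, 0, -0.003, 0, 0.29, -1], [0, 0, 0, -0.003, 0, 0.34, -1], [0, 0, 0, -0.003, 0, 0.36, -1], [0, 0, 0, -0.003, 0, 0.367, -1], [0, 0, 0, -0.003, 0, 0.367, -1], [0, 0, 0, -0.003, 0, 0.367, 0.65]],
  ],
)

```text
time: 17.45
tool_pos: [0.6244, -0.0737, 0.0525]
tool_rot: [3.139, 0.0, 1.463]
contact_force: [0.0, 0.0, 0.4]
opening: 0.0639
```

arm_command(
  motion=[
    [[0, 0, 0, 0, 0, 0, 0.65], [0, 0, 0, 0, 0, 0, 0.65], [0, 0, 0, 0, 0, 0, 0.65], [0, 0, 0, 0, 0, -0.12, 0.65], [0, 0, 0, 0, 0, -0.25, 0.65], [0, 0, 0, 0, 0, -0.4, 1], [0, 0, 0, 0, 0, -0.4, 1], [0, 0, 0, 0, 0, -0.4, 1]],
  ],
)

```text
time: 18.25
tool_pos: [0.6241, -0.0737, 0.1726]
tool_rot: [3.139, 0.0, 1.463]
contact_force: [0.1, 0.2, -0.1]
opening: 0.0911
```

Run:
```python
from h import *
s=robot.observe(); print(s["tool_pos"],s["tool_rot"],s["opening"])
c=robot.read_camera("top"); W=cloud(c)
for o in cans(c,W):
    if -0.3<o[2][1]<0.4: print(*o)
step([0.5775,0.1735,0.15],[np.pi,0,1.464])
c=robot.read_camera("wrist"); save(c,"n")
```

```text
[ 0.62411959 -0.0736848   0.17259422] [3.13860626e+00 4.70182500e-04 1.46331114e+00] 0.09108312936745215
[282.1 147.9] 85 [0.722 0.045] [0.7246 0.044  0.0241] 0.0669
[404.7 159.6] 96 [ 0.688  -0.2794] [ 0.6908 -0.2778  0.0252] 0.0661
[232.9 202.3] 358 [0.5777 0.1735] [0.5771 0.1731 0.0298] 0.0651
w [-0.0001  0.     -0.0004] t [ 0.8023 -0.2401  0.0699] n rows trans 6.0 rot 1.0
```

View pics/n.png

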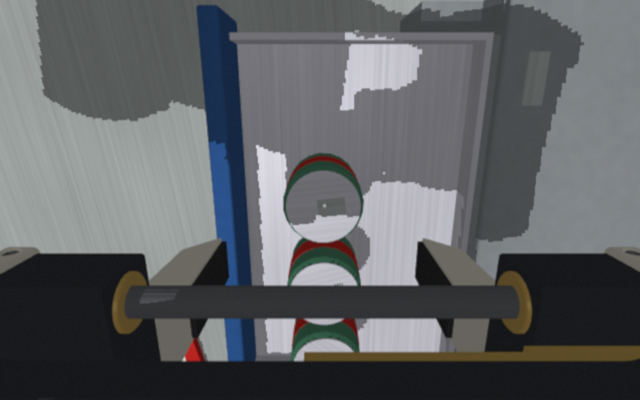

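The wrist view shows three cans upright in a row. The last one, can A, is at (0.5776, 0.1735).

arm_command(
  motion=[
    [[0, 0, 0, 0.805, -0.239, 0.07, 1], [0, 0, 0, 0.805, -0.239, 0.07, 1], [0, 0, 0, 0.805, -0.239, 0.07, 1], [0, 0, 0, 0.805, -0.239, 0.07, 1], [0, 0, 0, 0.805, -0.239, 0.07, 1], [0, 0, 0, 0.805, -0.239, 0.07, 1], [0, 0, 0, 0.805, -0.239, 0.07, 1], [0, 0, 0, 0.805, -0.239, 0.07, 1]],
  ],
)

```text
time: 19.15
tool_pos: [0.5781, 0.1731, 0.1493]
tool_rot: [-3.14, 0.001, 1.463]
contact_force: [0.1, -0.5, -0.5]
opening: 0.0916
```

Run:
```python
from h import *
s=robot.observe(); print(s["tool_pos"],s["tool_rot"],s["opening"])
c=robot.read_camera("wrist"); W=cloud(c);save(c,"o")
for o in cans(c,W): print(*o)
step([0.5776,0.1735,0.032],[np.pi,0,1.464])
```

```text
[0.57813467 0.17310912 0.14925627] [-3.14020480e+00  1.04204220e-03  1.46275649e+00] 0.0916409880687416
[321.5 205. ] 4502 [0.5776 0.1734] [0.5773 0.1709 0.0293] 0.0658
w [-0.0005  0.0005 -0.0015] t [ 0.0027 -0.0027  0.3919] n rows trans 3.0 rot 1.0
```

View pics/o.png

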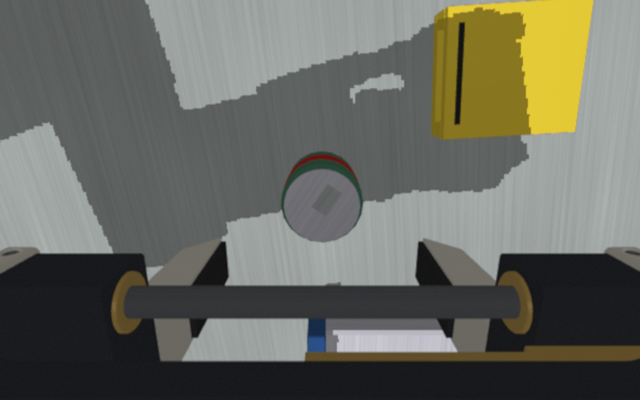

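Can A is centred at (321,205). I'll grasp it.

arm_command(
  motion=[
    [[0, 0, 0, 0.003, -0.003, 0.17, 1], [0, 0, 0, 0.003, -0.003, 0.33, 1], [0, 0, 0, 0.003, -0.003, 0.392, 1], [0, 0, 0, 0.003, -0.003, 0.392, 1], [0, 0, 0, 0.003, -0.003, 0.392, -1], [0, 0, 0, 0.003, -0.003, 0.392, -1], [0, 0, 0, 0.003, -0.003, 0.392, -1], [0, 0, 0, 0.003, -0.003, 0.392, -1]],
  ],
)

```text
time: 20.0
tool_pos: [0.5782, 0.1752, 0.0339]
tool_rot: [3.139, -0.001, 1.463]
contact_force: [-0.4, 0.7, -0.2]
opening: 0.0644
```

arm_command(
  motion=[
    [[0, 0, 0, 0, 0, 0, -1], [0, 0, 0, 0, 0, -0.1, -1], [0, 0, 0, 0, 0, -0.25, -1], [0, 0, 0, 0, 0, -0.4, -1], [0, 0, 0, 0, 0, -0.45, -1], [0, 0, 0, 0, 0, -0.45, -1], [0, 0, 0, 0, 0, -0.45, -1]],
  ],
)

```text
time: 20.7
tool_pos: [0.5767, 0.1752, 0.1666]
tool_rot: [-3.14, 0.0, 1.463]
contact_force: [0.6, -0.6, -2.6]
opening: 0.0597
```

Run:
```python
from h import *
s=robot.observe(); print(s["tool_pos"],s["tool_rot"],s["opening"],s["contact_force"])
step([0.6306,-0.0033,0.16],[np.pi,0,1.464])
```

```text
[0.57673299 0.17519412 0.16664229] [-3.14026444e+00  4.79185351e-04  1.46346337e+00] 0.05965903140566425 [ 0.56163562 -0.61515543 -2.60867034]
w [-0.0008  0.0003 -0.0003] t [-0.5723  0.2423  0.0221] n rows trans 4.0 rot 1.0
```

arm_command(
  motion=[
    [[0, 0, 0, -0.572, 0.242, 0.02, -1], [0, 0, 0, -0.572, 0.242, 0.02, -1], [0, 0, 0, -0.572, 0.242, 0.02, -1], [0, 0, 0, -0.572, 0.242, 0.02, -1], [0, 0, 0, -0.572, 0.242, 0.02, -1], [0, 0, 0, -0.572, 0.242, 0.02, -1], [0, 0, 0, -0.572, 0.242, 0.02, -1], [0, 0, 0, -0.572, 0.242, 0.02, -1]],
  ],
)

```text
time: 21.5
tool_pos: [0.6307, -0.0017, 0.161]
tool_rot: [-3.14, -0.0, 1.465]
contact_force: [-0.2, -0.6, -1.9]
opening: 0.0597
```

Run:
```python
from h import *
s=robot.observe(); print(s["tool_pos"],s["tool_rot"],s["opening"])
step([0.6306,-0.0033,0.052],[np.pi,0,1.464])
c=robot.read_camera("wrist"); save(c,"p")
```

```text
[ 0.63065194 -0.00166007  0.16096647] [-3.14033169e+00 -1.53935130e-04  1.46519328e+00] 0.05971552401383901
w [-0.0008 -0.0001  0.0008] t [-0.0055  0.0009  0.3632] n rows trans 3.0 rot 1.0
```

View pics/p.png

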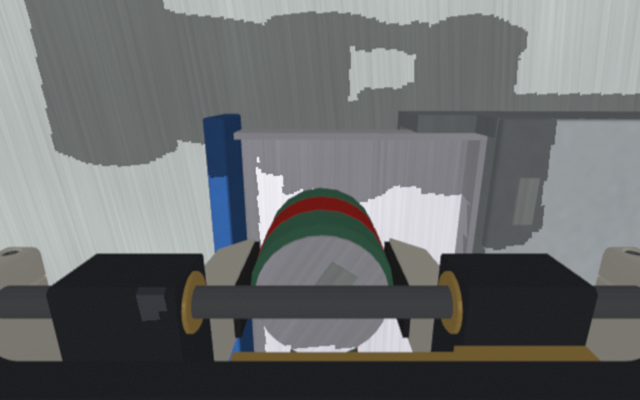

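The can is over the last free place, so I'll lower and release it.

arm_command(
  motion=[
    [[0, 0, 0, -0.003, 0, 0.1, -1], [0, 0, 0, -0.003, 0, 0.2, -1], [0, 0, 0, -0.003, 0, 0.29, -1], [0, 0, 0, -0.003, 0, 0.34, -1], [0, 0, 0, -0.003, 0, 0.36, -1], [0, 0, 0, -0.003, 0, 0.367, -1], [0, 0, 0, -0.003, 0, 0.367, -1], [0, 0, 0, -0.003, 0, 0.367, 0.65]],
  ],
)

```text
time: 22.35
tool_pos: [0.6318, -0.004, 0.0527]
tool_rot: [3.139, 0.0, 1.464]
contact_force: [-0.9, -0.5, -0.1]
opening: 0.0641
```

arm_command(
  motion=[
    [[0, 0, 0, 0, 0, 0, 0.65], [0, 0, 0, 0, 0, 0, 0.65], [0, 0, 0, 0, 0, 0, 0.65], [0, 0, 0, 0, 0, -0.12, 0.65], [0, 0, 0, 0, 0, -0.25, 0.65], [0, 0, 0, 0, 0, -0.4, 1], [0, 0, 0, 0, 0, -0.4, 1], [0, 0, 0, 0, 0, -0.4, 1]],
  ],
)

```text
time: 23.15
tool_pos: [0.6316, -0.0042, 0.1729]
tool_rot: [3.139, 0.0, 1.463]
contact_force: [-0.1, -0.2, -0.2]
opening: 0.0909
```

Run:
```python
from h import *
s=robot.observe(); print(s["tool_pos"],s["tool_rot"],s["opening"])
# point in front of drawer, clear of panel
ex=np.array([0.9943,-0.1063]); f=np.array([0.5349,-0.0987])
print(f-0.06*ex)
step([*(f-0.06*ex),0.16],[np.pi,0,-0.1065])
c=robot.read_camera("side"); save(c,"q")
```

```text
[ 0.63163552 -0.00419465  0.17289954] [3.13853997e+00 1.81940247e-04 1.46324549e+00] 0.09091025597417843
[ 0.475242 -0.092322]
w [ 0.0016 -0.0014  0.9993] t [-0.348  -0.4869  0.0416] n rows trans 4.0 rot 11.0
```

View pics/q.png

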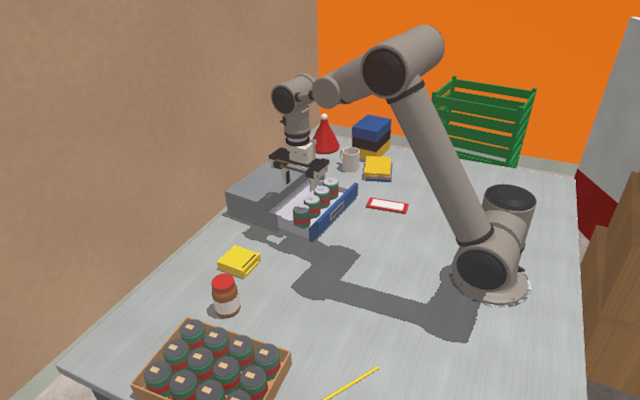

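The side view shows four cans upright in the drawer. Next I'll go in front of the drawer, turn the tool and close the fingers ready to push.

arm_command(
  motion=[
    [[0, 0, 0.1, -0.35, -0.5, 0, 1], [0, 0, 0.2, -0.35, -0.5, 0, 1], [0, 0, 0.3, -0.35, -0.5, 0, -1], [0, 0, 0.4, -0.35, -0.5, 0, -1], [0, 0, 0.5, -0.35, -0.5, 0, -1], [0, 0, 0.6, -0.35, -0.5, 0, -1], [0, 0, 0.7, -0.35, -0.5, 0, -1], [0, 0, 0.8, -0.35, -0.5, 0, -1]],
  ],
)

```text
time: 24.0
tool_pos: [0.4697, -0.0922, 0.17]
tool_rot: [-3.14, 0.003, 0.257]
contact_force: [0.1, 0.1, -0.7]
opening: 0.048
```

arm_command(
  motion=[
    [[0, 0, 0.1, 0, 0, 0, -1], [0, 0, 0.2, 0, 0, 0, -1], [0, 0, 0.2, 0, 0, 0, -1], [0, 0, 0.2, 0, 0, 0, -1], [0, 0, 0.2, 0, 0, 0, -1], [0, 0, 0.2, 0, 0, 0, -1]],
  ],
)

```text
time: 24.6
tool_pos: [0.4705, -0.0923, 0.1712]
tool_rot: [-3.141, 0.001, -0.049]
contact_force: [0.2, 0.4, -0.5]
opening: 0.0018
```

Run:
```python
from h import *
s=robot.observe(); print(s["tool_pos"],s["tool_rot"],s["opening"],s["qpos"])
ex=np.array([0.9943,-0.1063]); f=np.array([0.5349,-0.0987])
step([*(f-0.06*ex),0.045],[np.pi,0,-0.1065])
c=robot.read_camera("wrist"); save(c,"r")
c=robot.read_camera("top"); save(c,"r2"); W=cloud(c)
hsv=cv2.cvtColor(c["image"],cv2.COLOR_RGB2HSV); H,S,V=cv2.split(hsv)
m=(H>100)&(H<125)&(S>120)&(np.abs(W[...,2]-0.068)<0.004)&(W[...,1]>-0.35)
p=W[m][:,:2]; print("panel top",cv2.minAreaRect(np.float32(p)*1000))
```

```text
[ 0.47053065 -0.09231425  0.17120268] [-3.14148427e+00  5.73836709e-04 -4.90128943e-02] 0.0018032518742494522 [-3.53699309e-01  3.15666794e-01  1.72964603e+00 -7.72735927e-05
  1.09685975e+00  1.26614523e+00]
w [-0.0001  0.0004  0.0366] t [ 0.0159 -0.0007  0.4207] n rows trans 3.0 rot 1.0
panel top ((543.6928100585938, -99.34922790527344), (332.2040710449219, 15.166155815124512), 83.81270599365234)
```

View pics/r.png

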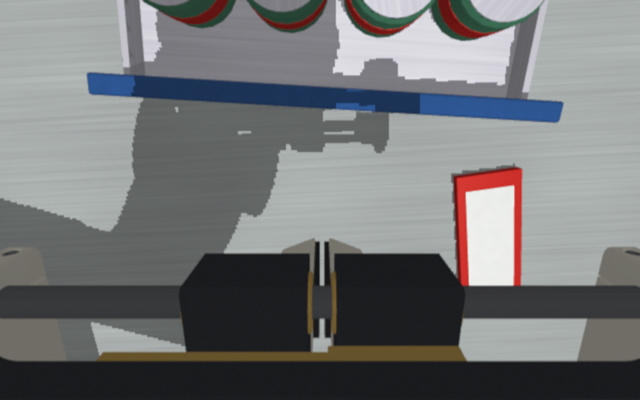

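View pics/r2.png

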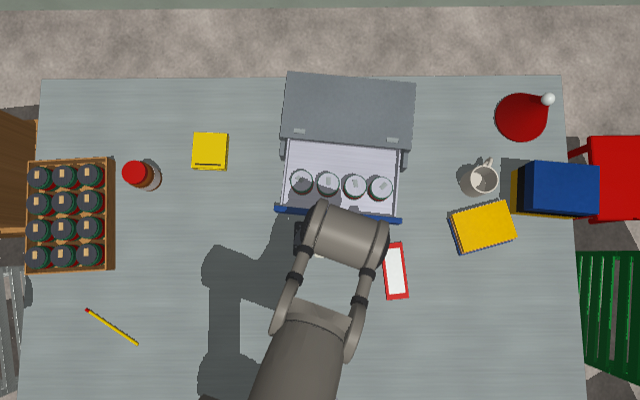

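All four cans are standing in the drawer, at row ~186 and columns 301–380. No other loose can is in view. I'll descend in front of the panel.

arm_command(
  motion=[
    [[0, 0, 0.037, 0.015, 0, 0.15, -1], [0, 0, 0.037, 0.015, 0, 0.3, -1], [0, 0, 0.037, 0.015, 0, 0.42, -1], [0, 0, 0.037, 0.015, 0, 0.42, -1], [0, 0, 0.037, 0.015, 0, 0.42, -1], [0, 0, 0.037, 0.015, 0, 0.42, -1]],
  ],
)

```text
time: 25.3
tool_pos: [0.4766, -0.0931, 0.0474]
tool_rot: [3.141, -0.004, -0.109]
contact_force: [-0.3, -0.4, -0.8]
opening: 0.0005
```

Run:
```python
from h import *
s=robot.observe(); print(s["tool_pos"],s["tool_rot"],s["opening"])
step([0.683-0.0095*0.9943,-0.1153+0.001,0.045],[np.pi,0,-0.1065])
```

```text
[ 0.47662119 -0.09310399  0.04738408] [ 3.14064751 -0.00350269 -0.10864573] 0.00046659471530429374
w [ 0.0006 -0.0022 -0.0014] t [ 0.6602 -0.001   0.0103] n rows trans 4.0 rot 1.0
```

arm_command(
  motion=[
    [[0, 0, 0, 0.06, 0, 0.005, -1], [0, 0, 0, 0.12, 0, 0.005, -1], [0, 0, 0, 0.15, 0, 0.005, -1], [0, 0, 0, 0.18, 0, 0.005, -1], [0, 0, 0, 0.21, 0, 0.005, -1], [0, 0, 0, 0.24, 0, 0.005, -1], [0, 0, 0, 0.27, 0, 0.005, -1], [0, 0, 0, 0.3, 0, 0.005, -1]],
  ],
)

```text
time: 26.1
tool_pos: [0.5652, -0.1024, 0.044]
tool_rot: [-3.142, 0.0, -0.109]
contact_force: [-3.4, 1.1, 2.1]
opening: 0.0007
```

arm_command(
  motion=[
    [[0, 0, 0, 0.03, 0, 0, -1], [0, 0, 0, 0.06, 0, 0, -1], [0, 0, 0, 0.09, 0, 0, -1], [0, 0, 0, 0.12, 0, 0, -1], [0, 0, 0, 0.15, 0, 0, -1], [0, 0, 0, 0.18, 0, 0, -1], [0, 0, 0, 0.2, 0, 0, -1], [0, 0, 0, 0.22, 0, 0, -1]],
  ],
)

```text
time: 26.9
tool_pos: [0.6307, -0.1096, 0.0439]
tool_rot: [3.142, 0.0, -0.109]
contact_force: [-2.8, 0.6, 0.2]
opening: 0.0
```

Run:
```python
from h import *
s=robot.observe(); print(s["tool_pos"],s["tool_rot"],s["opening"],s["contact_force"])
step([0.683-0.0095*0.9943,-0.1153+0.001,0.045],[np.pi,0,-0.1065])
c=robot.read_camera("wrist"); save(c,"s")
c=robot.read_camera("side"); save(c,"s2")
```

```text
[ 0.63074068 -0.10963446  0.04389145] [ 3.14150789e+00  1.33193481e-04 -1.08943676e-01] 1.059272335455282e-05 [-2.84261904  0.55884151  0.15605136]
w [ 0.0001  0.0001 -0.0016] t [ 1.436e-01 -1.000e-04 -3.700e-03] n rows trans 1.0 rot 1.0
```

View pics/s.png

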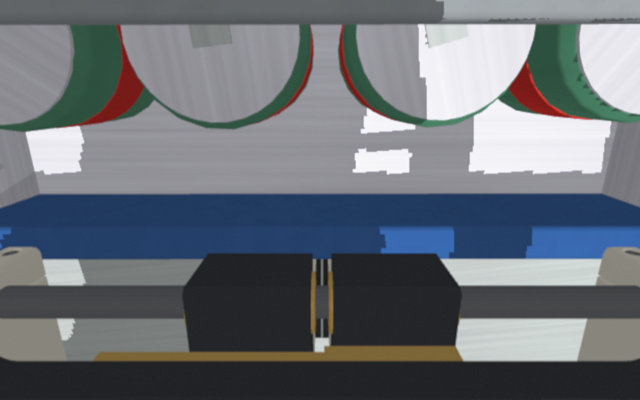

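View pics/s2.png

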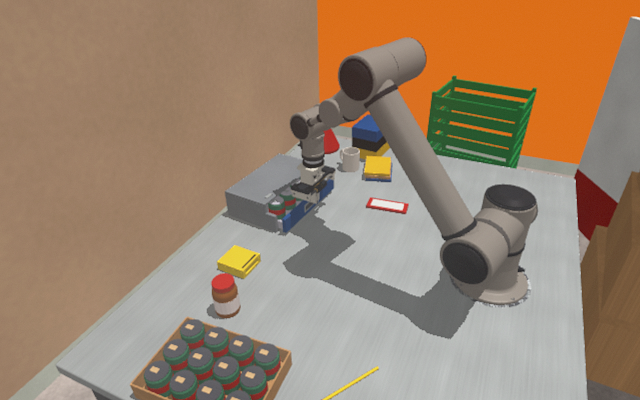

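The cans are still upright and the push force is about 3 N. I'll carry on slowly through the catch.

arm_command(
  motion=[
    [[0, 0, 0, 0.02, 0, 0, -1], [0, 0, 0, 0.04, 0, 0, -1], [0, 0, 0, 0.06, 0, 0, -1], [0, 0, 0, 0.075, 0, 0, -1], [0, 0, 0, 0.085, 0, 0, -1], [0, 0, 0, 0.095, 0, 0, -1], [0, 0, 0, 0.105, 0, 0, -1], [0, 0, 0, 0.115, 0, 0, -1]],
  ],
)

```text
time: 27.8
tool_pos: [0.6588, -0.1127, 0.0439]
tool_rot: [-3.141, 0.014, -0.108]
contact_force: [-32.4, 1.1, 20.7]
opening: 0.0004
```

arm_command(
  motion=[
    [[0, 0, 0, 0.01, 0, 0, -1], [0, 0, 0, 0.02, 0, 0, -1], [0, 0, 0, 0.025, 0, 0, -1]],
  ],
)

```text
time: 28.1
tool_pos: [0.6586, -0.1126, 0.044]
tool_rot: [-3.141, 0.032, -0.108]
contact_force: [-58.2, 3.0, 35.5]
opening: 0.0005
```

Run:
```python
from h import *
s=robot.observe(); print(s["tool_pos"],s["tool_rot"],s["opening"],s["contact_force"])
step([0.683-0.0095*0.9943,-0.1153+0.001,0.045],[np.pi,0,-0.1065])
```

```text
[ 0.65859283 -0.11264018  0.04399248] [-3.14053171  0.0322806  -0.10811192] 0.0005486976630136918 [-58.22055023   3.02702593  35.53097083]
w [-0.0007  0.0205 -0.001 ] t [ 0.05    0.0001 -0.005 ] n rows trans 1.0 rot 1.0
```

The force is 58 N, which is too high, so I'll back off at once and find out what blocked.

arm_command(
  motion=[
    [[0, 0, 0, -0.06, 0, 0, -1], [0, 0, 0, -0.06, 0, 0, -1], [0, 0, 0, -0.06, 0, 0, -1], [0, 0, 0, -0.06, 0, 0, -1]],
  ],
)

```text
time: 28.5
tool_pos: [0.6553, -0.1124, 0.0443]
tool_rot: [3.141, -0.002, -0.109]
contact_force: [-0.3, 0.2, 0.2]
opening: 0.0006
```

Run:
```python
from h import *
s=robot.observe(); print(s["tool_pos"],s["tool_rot"],s["opening"],s["contact_force"])
c=robot.read_camera("wrist"); save(c,"t")
W=cloud(c); hsv=cv2.cvtColor(c["image"],cv2.COLOR_RGB2HSV); H,S,V=cv2.split(hsv)
m=(H>100)&(H<125)&(S>120)&(abs(W[...,2]-0.068)<0.004)
p=W[m][:,:2]; ex=np.array([0.9943,-0.1063]); print("panel top along ex",np.percentile((p-[0.7926,-0.127])@ex,[1,50,99]), len(p))
for v in (5,15,30): print(W[v,[60,320,600]].round(3).tolist())
c=robot.read_camera("top"); save(c,"t2")
c=robot.read_camera("side"); cv2.imwrite("pics/t3.png",cv2.resize(c["image"][130:250,200:380],None,fx=4,fy=4)[:,:,::-1])
```

```text
[ 0.6553146  -0.11237756  0.04427278] [ 3.14128922e+00 -2.01975525e-03 -1.08900171e-01] 0.0006039197991538621 [-0.33966318  0.15776442  0.19239921]
panel top along ex [-0.12277065 -0.11497865 -0.10866531] 22125
[[0.759, -0.06, 0.105], [0.752, -0.123, 0.106], [0.744, -0.19, 0.107]]
[[0.756, -0.06, 0.106], [0.749, -0.123, 0.106], [0.742, -0.192, 0.105]]
[[0.753, -0.058, 0.105], [0.746, -0.123, 0.106], [0.739, -0.191, 0.107]]
```

View pics/t.png

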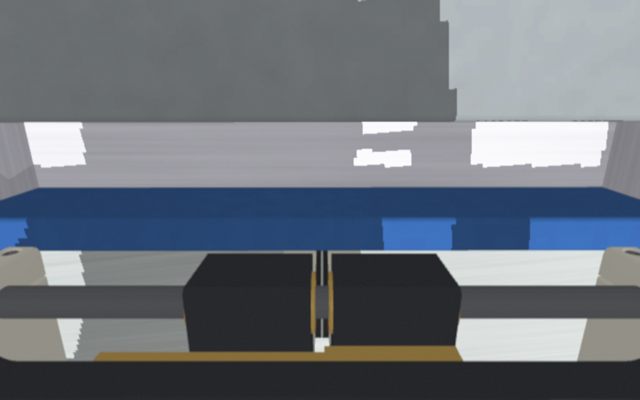

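View pics/t2.png

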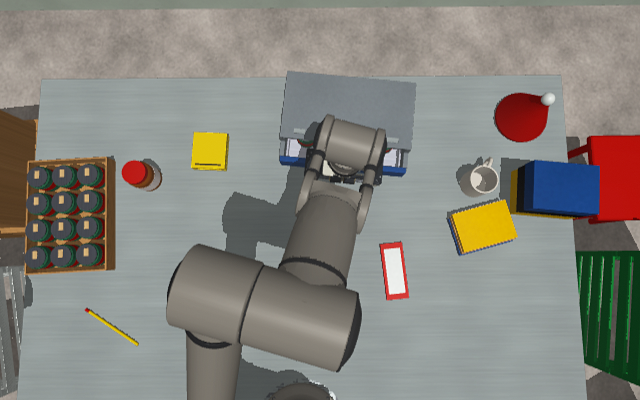

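View pics/t3.png

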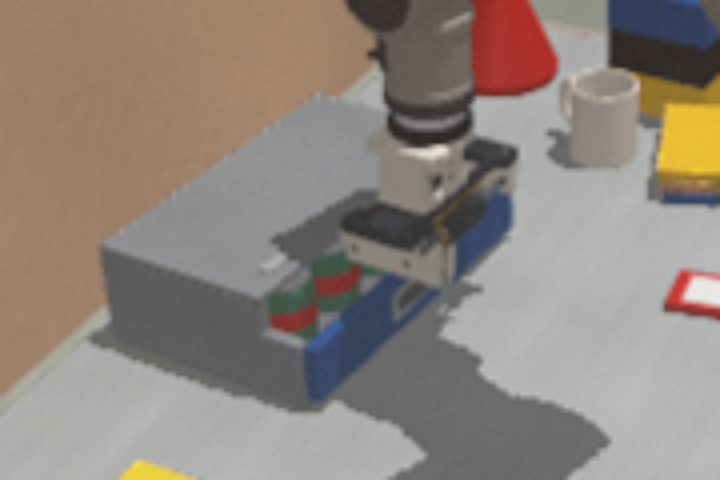

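The task's own numbers (clear zone to q − 55 mm, roof front at −70 mm) put the closed panel's outer face at −125 mm. I measure −123 mm, so the drawer is at its end stop and the fingers were pressing on a closed drawer. I'll retreat and check that it stays seated.

arm_command(
  motion=[
    [[0, 0, 0, -0.15, 0, 0, -1], [0, 0, 0, -0.25, 0, -0.1, -1], [0, 0, 0, -0.35, 0, -0.25, 1], [0, 0, 0, -0.5, 0, -0.4, 1], [0, 0, 0, -0.6, 0, -0.4, 1], [0, 0, 0, -0.6, 0, -0.4, 1], [0, 0, 0, -0.6, 0, -0.4, 1], [0, 0, 0, -0.6, 0, -0.4, 1]],
  ],
)

```text
time: 29.45
tool_pos: [0.4763, -0.0929, 0.1638]
tool_rot: [3.141, -0.001, -0.109]
contact_force: [-0.0, 0.3, -0.1]
opening: 0.0439
```

Run:
```python
from h import *
s=robot.observe(); print(s["tool_pos"],s["tool_rot"],s["opening"],s["contact_force"])
ex=np.array([0.9943,-0.1063])
for n in ("wrist","top"):
    c=robot.read_camera(n); save(c,"u_"+n)
    W=cloud(c); hsv=cv2.cvtColor(c["image"],cv2.COLOR_RGB2HSV); H,S,V=cv2.split(hsv)
    m=(H>100)&(H<125)&(S>120)&(abs(W[...,2]-0.068)<0.004)&(W[...,1]>-0.35)
    p=W[m][:,:2]; print(n,"panel along ex",np.percentile((p-[0.7926,-0.127])@ex,[1,50,99]), len(p))
    m=(abs(W[...,2]-0.106)<0.004)&(S<60)&(W[...,1]>-0.35)&(W[...,1]<0.2)
    p=W[m][:,:2]; print("roof front",np.percentile((p-[0.7926,-0.127])@ex,[0.5,99.5]))
    m=((H<6)|(H>174))&(S>130)&(V>60)&(abs(W[...,2]-0.01)<0.008)
    bs=blobs(m,150)
    if bs:
        b=max(bs,key=lambda b:b[1][4]); print("board",cv2.minAreaRect(np.float32(W[b[3]][:,:2])*1000),np.median(W[b[3]][:,2]))
```

```text
[ 0.47628652 -0.09289429  0.16375555] [ 3.14140164e+00 -7.93193206e-04 -1.09008708e-01] 0.04388237255645115 [-0.0205602   0.3225275  -0.14988933]Traceback (most recent call last):
  File "<stdin>", line 8, in <module>
    return _quantile_unchecked(
        a, q, axis, out, overwrite_input, method, keepdims, weights)
    return _ureduce(a,
                    func=_quantile_ureduce_func,
    ...<5 lines>...
                    overwrite_input=overwrite_input,
                    method=method)
    r = func(a, **kwargs)
    result = _quantile(arr,
                       quantiles=q,
    ...<2 lines>...
                       out=out,
                       weights=wgt)
    slices_having_nans = np.isnan(arr[-1, ...])
                                  ~~~^^^^^^^^^
IndexError: index -1 is out of bounds for axis 0 with size 0
```

View pics/u_wrist.png

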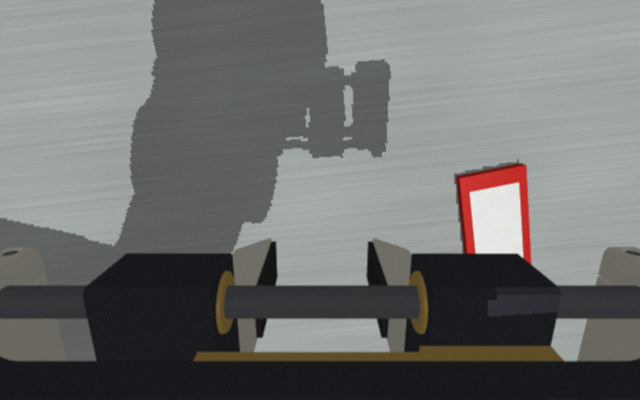

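The wrist view shows only the board, at (495,215); the drawer is out of frame. I'll go above the board's near end and check the drawer from the top camera on the way.

Run:
```python
from h import *
step([0.352,-0.2573,0.12],[np.pi,0,0.105])
```

```text
w [-0.000e+00  1.000e-04 -1.362e-01] t [-0.3519  0.59    0.1447] n rows trans 5.0 rot 2.0
```

arm_command(
  motion=[
    [[0, 0, -0.136, -0.352, 0.59, 0.145, 1], [0, 0, -0.136, -0.352, 0.59, 0.145, 1], [0, 0, -0.136, -0.352, 0.59, 0.145, 1], [0, 0, -0.136, -0.352, 0.59, 0.145, 1], [0, 0, -0.136, -0.352, 0.59, 0.145, 1], [0, 0, -0.136, -0.352, 0.59, 0.145, 1], [0, 0, -0.136, -0.352, 0.59, 0.145, 1], [0, 0, -0.136, -0.352, 0.59, 0.145, 1]],
  ],
)

```text
time: 30.3
tool_pos: [0.3519, -0.2565, 0.1203]
tool_rot: [-3.141, -0.0, 0.106]
contact_force: [0.0, -0.3, -0.6]
opening: 0.0918
```

Run:
```python
from h import *
s=robot.observe(); print(s["tool_pos"],s["tool_rot"],s["opening"],s["contact_force"])
ex=np.array([0.9943,-0.1063])
for n in ("wrist","top"):
    c=robot.read_camera(n); save(c,"v_"+n)
    W=cloud(c); hsv=cv2.cvtColor(c["image"],cv2.COLOR_RGB2HSV); H,S,V=cv2.split(hsv)
    m=(H>100)&(H<125)&(S>120)&(abs(W[...,2]-0.068)<0.004)&(W[...,1]>-0.35)
    p=W[m][:,:2]; 
    if len(p): print(n,"panel along ex",np.percentile((p-[0.7926,-0.127])@ex,[1,50,99]), len(p))
    m=(abs(W[...,2]-0.106)<0.004)&(S<60)&(W[...,1]>-0.35)&(W[...,1]<0.2)&(W[...,0]>0.6)
    p=W[m][:,:2]; 
    if len(p): print("roof front",np.percentile((p-[0.7926,-0.127])@ex,[0.5,99.5]))
    m=((H<6)|(H>174))&(S>130)&(V>60)&(abs(W[...,2]-0.01)<0.008)
    bs=blobs(m,100)
    for b in bs: print("board",cv2.minAreaRect(np.float32(W[b[3]][:,:2])*1000),np.median(W[b[3]][:,2]))
c=robot.read_camera("side"); save(c,"v_side")
```

```text
[ 0.35186543 -0.25654711  0.12032426] [-3.14134453e+00 -7.44290295e-05  1.05931844e-01] 0.09182603420163585 [ 0.04083685 -0.3437386  -0.6188051 ]
board ((395.79864501953125, -253.6265411376953), (149.5980682373047, 59.7226448059082), 5.638326168060303) 0.009821804150905278
top panel along ex [-0.12480695 -0.1173242  -0.1099115 ] 626
roof front [-0.06917474  0.10875732]
board ((802.953369140625, -579.3014526367188), (136.28085327148438, 58.10462188720703), 21.774206161499023) 0.013416201507413295
board ((419.0614013671875, -250.24514770507812), (102.16777801513672, 60.27520751953125), 5.8360795974731445) 0.008975988116188716
```

View pics/v_wrist.png

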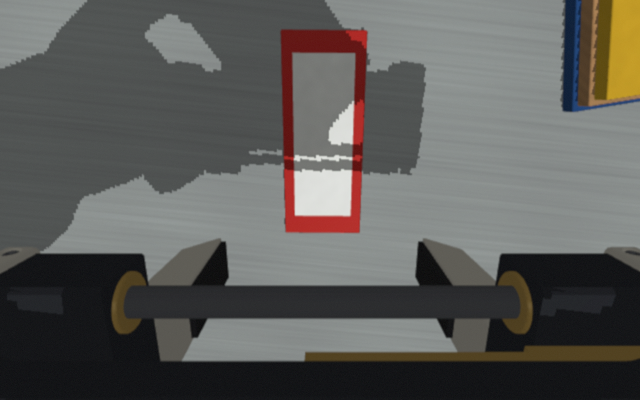

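View pics/v_top.png

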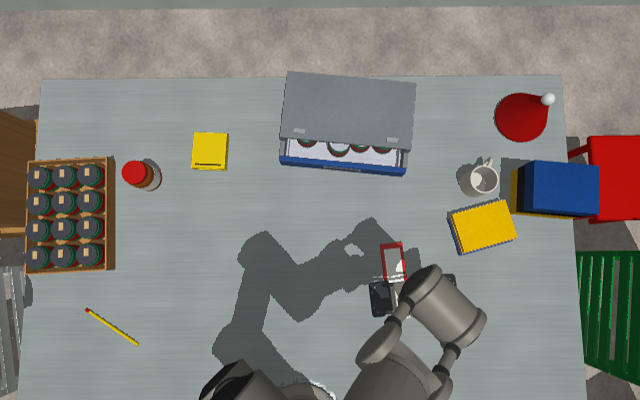

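View pics/v_side.png

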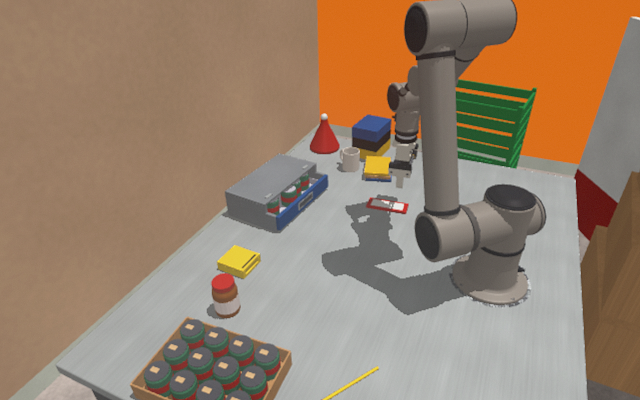

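The panel's outer face now measures −124.8 mm against the −125 mm expected, and it stayed there after release, so the drawer is seated. The wrist view shows the board at (325,130), with centre (0.3958, −0.2536) and angle 5.6°. I'll descend on its near end.

arm_command(
  motion=[
    [[0, 0, 0.004, -0.005, 0.005, 0.15, 1], [0, 0, 0.004, -0.005, 0.005, 0.3, 1], [0, 0, 0.004, -0.005, 0.005, 0.37, 1], [0, 0, 0.004, -0.005, 0.005, 0.385, 1], [0, 0, 0.004, -0.005, 0.005, 0.385, 1], [0, 0, 0.004, -0.005, 0.005, 0.385, 1]],
  ],
  grip_force=35,
)

```text
time: 31.05
tool_pos: [0.3505, -0.2592, 0.0061]
tool_rot: [3.14, -0.001, 0.099]
contact_force: [0.2, -0.3, 0.4]
opening: 0.092
```

Run:
```python
from h import *
s=robot.observe(); print(s["tool_pos"],s["tool_rot"],s["opening"],s["contact_force"])
step([0.3510,-0.2580,0.0025],[np.pi,0,0.098])
```

```text
[ 0.35051348 -0.25924147  0.0060791 ] [ 3.13976662e+00 -1.35398821e-03  9.89620158e-02] 0.09204761781140307 [ 0.19957025 -0.27738093  0.4418353 ]
w [ 0.0012 -0.0009  0.0006] t [ 0.002  -0.004   0.0119] n rows trans 1.0 rot 1.0
```

arm_command(
  motion=[
    [[0, 0, 0, 0, -0.004, 0.009, 1], [0, 0, 0, 0, -0.004, 0.009, 1], [0, 0, 0, 0, -0.004, 0.009, -1], [0, 0, 0, 0, -0.004, 0.009, -1], [0, 0, 0, 0, -0.004, 0.009, -1], [0, 0, 0, 0, -0.004, 0.009, -1], [0, 0, 0, 0, -0.004, 0.009, -1], [0, 0, 0, 0, -0.004, 0.009, -1]],
  ],
)

```text
time: 31.85
tool_pos: [0.3495, -0.2576, 0.0023]
tool_rot: [3.141, -0.0, 0.098]
contact_force: [-1.0, 0.7, 1.3]
opening: 0.0593
```

Run:
```python
from h import *
s=robot.observe(); print(s["tool_pos"],s["tool_rot"],s["opening"],s["contact_force"])
c=robot.read_camera("wrist"); save(c,"w")
```

```text
[ 0.34953268 -0.25756338  0.00228798] [ 3.14149561e+00 -2.57879077e-05  9.83799691e-02] 0.05931428269166522 [-0.98169037  0.6853219   1.25480103]
```

View pics/w.png

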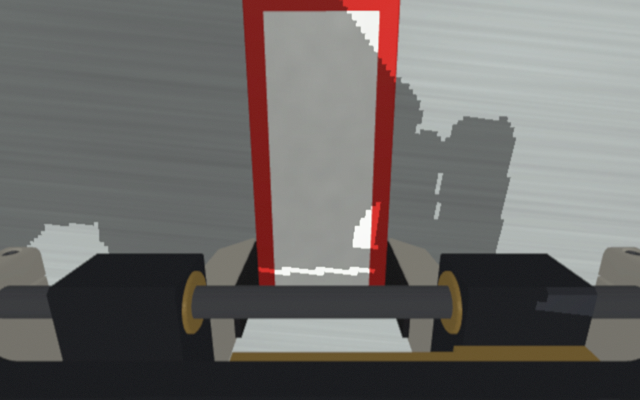

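The board is gripped at 59 mm opening. I'll lift it and check that it is level.

arm_command(
  motion=[
    [[0, 0, 0, 0, 0, 0, -1], [0, 0, 0, 0, 0, -0.05, -1], [0, 0, 0, 0, 0, -0.12, -1], [0, 0, 0, 0, 0, -0.22, -1], [0, 0, 0, 0, 0, -0.32, -1], [0, 0, 0, 0, 0, -0.4, -1], [0, 0, 0, 0, 0, -0.4, -1], [0, 0, 0, 0, 0, -0.4, -1]],
  ],
)

```text
time: 32.7
tool_pos: [0.3494, -0.2574, 0.1221]
tool_rot: [3.141, -0.0, 0.098]
contact_force: [-0.2, -0.7, -2.0]
opening: 0.0596
```

```bash
cat >> h.py <<'E'
def board_in_tool(c=None):
    """board top face points seen by wrist, in tool frame: plane + side lines"""
    s=robot.observe(); c=c or robot.read_camera("wrist"); W=cloud(c)
    R=Rn.from_euler('xyz',s["tool_rot"]); T=R.inv().apply((W-s["tool_pos"]).reshape(-1,3)).reshape(W.shape)
    hsv=cv2.cvtColor(c["image"],cv2.COLOR_RGB2HSV); H,S,V=cv2.split(hsv)
    near=(abs(T[...,2])<0.035)&(T[...,0]>-0.06)&(T[...,0]<0.16)&(abs(T[...,1])<0.05)
    m=near&(T[...,0]>0.03); P=T[m]
    A=np.c_[P[:,0],P[:,1],np.ones(len(P))]; k,*_=np.linalg.lstsq(A,P[:,2],rcond=None)
    res=P[:,2]-A@k; g=abs(res)<0.004; k,*_=np.linalg.lstsq(A[g],P[g,2],rcond=None)
    r=cv2.minAreaRect(np.float32(P[g][:,:2])*1000)
    print("plane z=",k.round(4),"n",g.sum(),"x range",np.percentile(P[g][:,0],[0.5,99.7]).round(4),"rect",np.round(r[0],1),np.round(r[1],1),round(r[2],2))
    for xx in (0.04,0.07,0.10):
        q=P[g][abs(P[g][:,0]-xx)<0.004]; print(xx,"y edges",np.percentile(q[:,1],[0.5,99.5]).round(4))
    return k
E
python3 - <<'E'
from h import *
s=robot.observe(); print(s["tool_pos"],s["tool_rot"],s["opening"],s["contact_force"])
c=robot.read_camera("wrist"); save(c,"x"); board_in_tool(c)
step([0.5157,0.2602,0.12],[np.pi,0,-0.05])
E
```

```text
[ 0.34939313 -0.25737558  0.12207842] [ 3.14127199e+00 -1.85961938e-04  9.84548510e-02] 0.059555023816627625 [-0.23786405 -0.72323747 -2.04762647]
plane z= [ 0.0047 -0.0007 -0.0085] n 29822 x range [0.0305 0.1105] rect [70.5  1. ] [60.4 81.1] 89.89
0.04 y edges [-0.0284  0.0306]
0.07 y edges [-0.0286  0.0306]
0.1 y edges [-0.0285  0.0305]
w [-0.0007  0.0007  0.0945] t [ 0.7224 -1.6611  0.0059] n rows trans 11.0 rot 1.0
```

View pics/x.png

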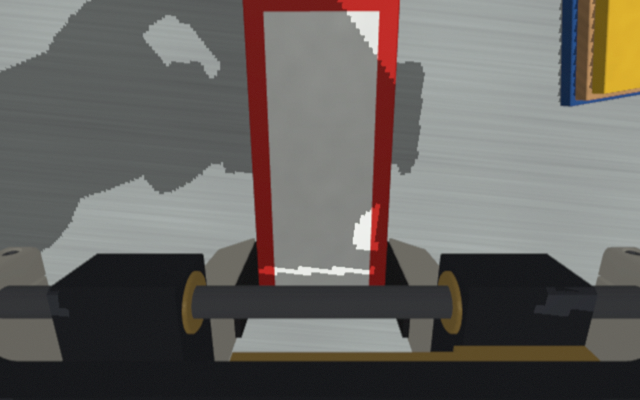

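The board hangs level and straight, with a slope of 0.3° and its width edges at −28 and +31 mm. I'll carry it to a point in front of the holder.

arm_command(
  motion=[
    [[0, 0, 0.09, 0.36, -0.83, 0, -1], [0, 0, 0.09, 0.36, -0.83, 0, -1], [0, 0, 0.09, 0.36, -0.83, 0, -1], [0, 0, 0.09, 0.36, -0.83, 0, -1], [0, 0, 0.09, 0.36, -0.83, 0, -1], [0, 0, 0.09, 0.36, -0.83, 0, -1], [0, 0, 0.09, 0.36, -0.83, 0, -1], [0, 0, 0.09, 0.36, -0.83, 0, -1]],
  ],
)

```text
time: 33.55
tool_pos: [0.4316, 0.0014, 0.1209]
tool_rot: [-3.142, 0.003, -0.041]
contact_force: [0.2, -0.0, -0.4]
opening: 0.0592
```

Run:
```python
from h import *
s=robot.observe(); print(s["tool_pos"],s["tool_rot"],s["opening"],s["contact_force"])
c=robot.read_camera("top"); W=cloud(c); hsv=cv2.cvtColor(c["image"],cv2.COLOR_RGB2HSV); H,S,V=cv2.split(hsv)
m=(H>20)&(H<35)&(S>150)&(V>100)&(abs(W[...,2]-0.033)<0.004)&(W[...,1]>0)
print("holder",cv2.minAreaRect(np.float32(W[m][:,:2])*1000))
step([0.5157,0.2602,0.12],[np.pi,0,-0.05])
```

```text
[0.43164123 0.00143205 0.12090378] [-3.14150344e+00  3.06113631e-03 -4.10097903e-02] 0.05921755233004296 [ 0.18085349 -0.01600435 -0.42686851]
holder ((725.4583129882812, 249.4324493408203), (93.37129211425781, 100.51590728759766), 87.1229476928711)
w [0.     0.0016 0.0048] t [ 0.243  -0.876   0.0033] n rows trans 6.0 rot 1.0
```

arm_command(
  motion=[
    [[0, 0, 0.006, 0.243, -0.876, 0, -1], [0, 0, 0.006, 0.243, -0.876, 0, -1], [0, 0, 0.006, 0.243, -0.876, 0, -1], [0, 0, 0.006, 0.243, -0.876, 0, -1], [0, 0, 0.006, 0.243, -0.876, 0, -1], [0, 0, 0.006, 0.243, -0.876, 0, -1], [0, 0, 0.006, 0.243, -0.876, 0, -1], [0, 0, 0.006, 0.243, -0.876, 0, -1]],
  ],
)

```text
time: 34.4
tool_pos: [0.5164, 0.2589, 0.1212]
tool_rot: [3.14, 0.002, -0.053]
contact_force: [1.0, -0.6, -1.3]
opening: 0.0596
```

Run:
```python
from h import *
s=robot.observe(); print(s["tool_pos"],s["tool_rot"],s["opening"],s["contact_force"])
for n in ("wrist","top","side"):
    c=robot.read_camera(n); W=cloud(c); hsv=cv2.cvtColor(c["image"],cv2.COLOR_RGB2HSV); H,S,V=cv2.split(hsv)
    save(c,"y_"+n)
    m=(H>20)&(H<35)&(S>150)&(V>70)&(abs(W[...,2]-0.033)<0.005)&(W[...,1]>0.15)&(W[...,1]<0.35)&(W[...,0]>0.6)
    print(n,m.sum(),"holder",cv2.minAreaRect(np.float32(W[m][:,:2])*1000) if m.sum() else 0, np.median(W[m][:,2]))
```

```text
[0.51637851 0.25885432 0.1212129 ] [ 3.14020437e+00  1.90552847e-03 -5.31736747e-02] 0.05962639898537275 [ 0.97899038 -0.57329969 -1.33566674]
wrist 0 holder 0 nan
top 1163 holder ((725.6942749023438, 249.3541717529297), (92.82964324951172, 101.41473388671875), 86.86900329589844) 0.03239398173843644
side 596 holder ((724.1737670898438, 253.7000274658203), (93.43812561035156, 102.82609558105469), 87.6585693359375) 0.034477347795419444
  return _methods._mean(a, axis=axis, dtype=dtype,
  ret = ret.dtype.type(ret / rcount)
```

View pics/y_wrist.png

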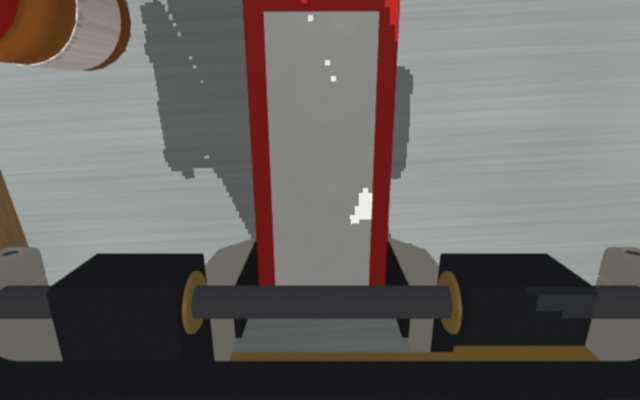

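View pics/y_side.png

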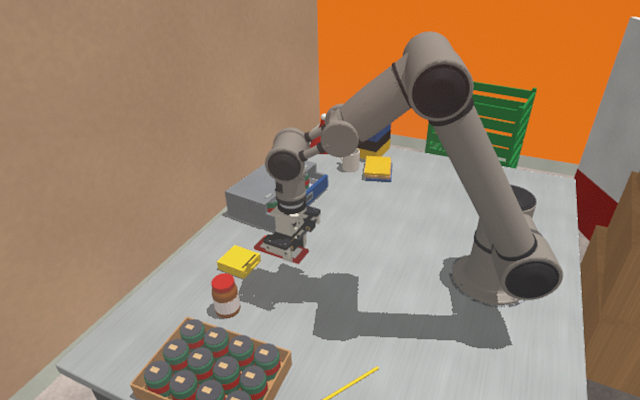

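The top camera has agreed with the wrist camera throughout, so I'll trust it. The side camera reads 4 mm off in y. I'll lower to slot height with the tip about 40 mm short of the mouth, then compare board and holder in one picture.

Run:
```python
from h import *
s=robot.observe(); print(s["tool_pos"],s["tool_rot"])
step([0.5157,0.2602,0.0152],[np.pi,0,-0.0524])
```

```text
[0.51653719 0.25842841 0.12202595] [ 3.14086807e+00  9.12821086e-04 -5.46566127e-02]
w [ 0.0005  0.0006 -0.0014] t [-0.0028 -0.006   0.3561] n rows trans 3.0 rot 1.0
```

arm_command(
  motion=[
    [[0, 0, -0.001, -0.003, -0.006, 0.12, -1], [0, 0, -0.001, -0.003, -0.006, 0.24, -1], [0, 0, -0.001, -0.003, -0.006, 0.33, -1], [0, 0, -0.001, -0.003, -0.006, 0.355, -1], [0, 0, -0.001, -0.003, -0.006, 0.355, -1], [0, 0, -0.001, -0.003, -0.006, 0.355, -1], [0, 0, -0.001, -0.003, -0.006, 0.355, -1]],
  ],
)

```text
time: 35.25
tool_pos: [0.517, 0.2623, 0.0175]
tool_rot: [-3.14, -0.003, -0.051]
contact_force: [-0.2, -0.6, -0.2]
opening: 0.0594
```

Run:
```python
from h import *
s=robot.observe(); print(s["tool_pos"],s["tool_rot"],s["contact_force"])
c=robot.read_camera("top"); W=cloud(c); hsv=cv2.cvtColor(c["image"],cv2.COLOR_RGB2HSV); H,S,V=cv2.split(hsv)
m=(H>20)&(H<35)&(S>150)&(V>70)&(abs(W[...,2]-0.033)<0.005)&(W[...,1]>0.15)&(W[...,1]<0.35)&(W[...,0]>0.6)
print("holder",cv2.minAreaRect(np.float32(W[m][:,:2])*1000))
m=((H<8)|(H>172))&(S>110)&(V>40)&(abs(W[...,2]-0.022)<0.012)&(W[...,1]>0.15)&(W[...,1]<0.35)
print("board",m.sum(),cv2.minAreaRect(np.float32(W[m][:,:2])*1000),np.median(W[m][:,2]))
cv2.imwrite("pics/z_top.png",cv2.resize(c["image"][110:270,140:300],None,fx=4,fy=4,interpolation=cv2.INTER_CUBIC)[:,:,::-1])
c=robot.read_camera("side");cv2.imwrite("pics/z_side.png",cv2.resize(c["image"][220:310,200:340],None,fx=5,fy=5,interpolation=cv2.INTER_CUBIC)[:,:,::-1])
```

```text
[0.51701325 0.26231229 0.01749646] [-3.14049433e+00 -2.94127756e-03 -5.11358558e-02] [-0.24127022 -0.63691675 -0.22954492]
holder ((725.6958618164062, 249.43731689453125), (93.1039810180664, 101.0645751953125), 86.9365005493164)
board 238 ((570.0962524414062, 259.120849609375), (61.2401237487793, 134.98934936523438), 87.399169921875) 0.02420699969652007
```

View pics/z_top.png

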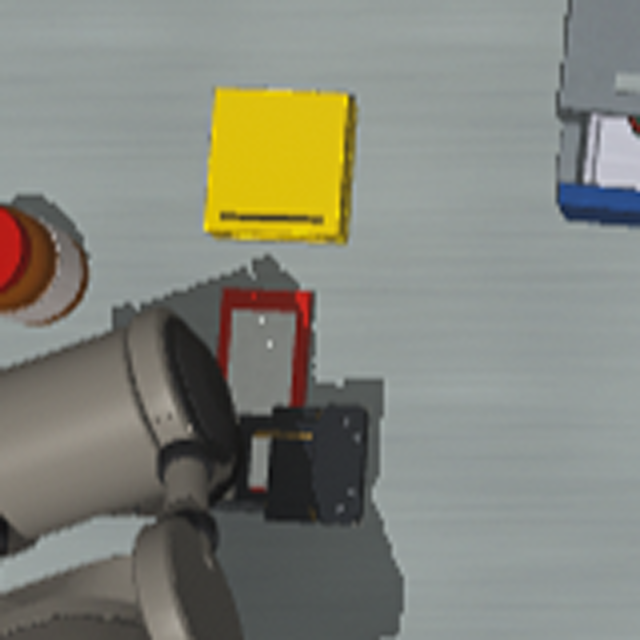

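View pics/z_side.png

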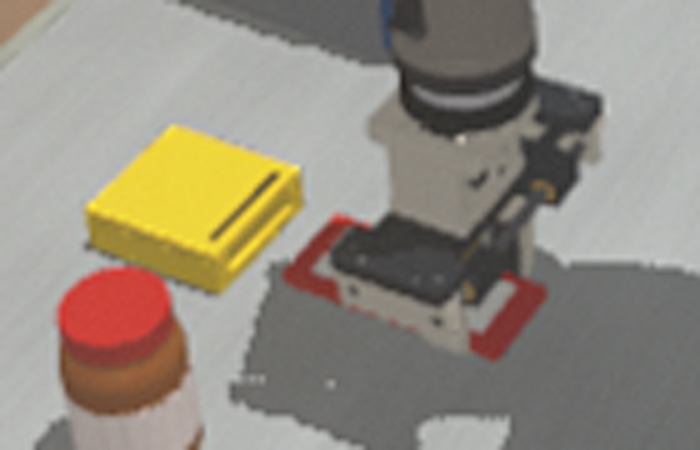

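In the top view the board axis is about 1.3 mm to +y of the holder axis and parallel to within 0.5°. I'll correct that, lower slightly and come up to the mouth.

arm_command(
  motion=[
    [[0, 0, 0.002, 0, 0.004, 0.007, -1], [0, 0, 0.002, 0.03, 0.004, 0.007, -1], [0, 0, 0.002, 0.06, 0.004, 0.007, -1], [0, 0, 0.002, 0.08, 0.004, 0.007, -1], [0, 0, 0.002, 0.08, 0.004, 0.007, -1], [0, 0, 0.002, 0.08, 0.004, 0.007, -1], [0, 0, 0.002, 0.08, 0.004, 0.007, -1]],
  ],
)

```text
time: 36.05
tool_pos: [0.5394, 0.2596, 0.0134]
tool_rot: [3.141, 0.001, -0.054]
contact_force: [0.4, -0.7, -0.5]
opening: 0.0595
```

Run:
```python
from h import *
s=robot.observe(); print(s["tool_pos"],s["tool_rot"],s["contact_force"])
c=robot.read_camera("top"); W=cloud(c); hsv=cv2.cvtColor(c["image"],cv2.COLOR_RGB2HSV); H,S,V=cv2.split(hsv)
m=((H<8)|(H>172))&(S>110)&(V>40)&(abs(W[...,2]-0.022)<0.012)&(W[...,1]>0.15)&(W[...,1]<0.35)
r=cv2.minAreaRect(np.float32(W[m][:,:2])*1000); print("board",m.sum(),r,np.median(W[m][:,2]))
print("axis y there",249.4+(725.6-r[0][0])*np.tan(np.radians(3.05)))
```

```text
[0.5393898  0.25964387 0.01344391] [ 3.14126999e+00  6.55306925e-04 -5.39208783e-02] [ 0.36771258 -0.66245264 -0.51547014]
board 223 ((622.3984375, 254.251220703125), (60.14665222167969, 74.83758544921875), 88.32413482666016) 0.020184532299481805
axis y there 254.89887657293565
```

arm_command(
  motion=[
    [[0, 0, 0, 0, 0, -0.005, -1], [0, 0, 0, 0.02, 0, -0.005, -1], [0, 0, 0, 0.04, 0, -0.005, -1], [0, 0, 0, 0.06, 0, -0.005, -1], [0, 0, 0, 0.08, 0, -0.005, -1], [0, 0, 0, 0.1, 0, -0.005, -1], [0, 0, 0, 0.1, 0, -0.005, -1], [0, 0, 0, 0.1, 0, -0.005, -1]],
  ],
)

```text
time: 36.9
tool_pos: [0.5697, 0.258, 0.015]
tool_rot: [3.141, 0.0, -0.054]
contact_force: [0.7, -0.7, -1.2]
opening: 0.0595
```

Run:
```python
from h import *
s=robot.observe(); print(s["tool_pos"],s["tool_rot"],s["contact_force"],s["torque"])
c=robot.read_camera("top")
cv2.imwrite("pics/aa_top.png",cv2.resize(c["image"][110:270,140:300],None,fx=4,fy=4,interpolation=cv2.INTER_CUBIC)[:,:,::-1])
c=robot.read_camera("side");cv2.imwrite("pics/aa_side.png",cv2.resize(c["image"][220:310,200:340],None,fx=5,fy=5,interpolation=cv2.INTER_CUBIC)[:,:,::-1])
```

```text
[0.5696768  0.25799498 0.01495145] [ 3.14139426e+00  3.71305379e-04 -5.41520081e-02] [ 0.73005173 -0.73044917 -1.15983435] [0.03952385 0.02699292 0.03007965]
```

View pics/aa_top.png

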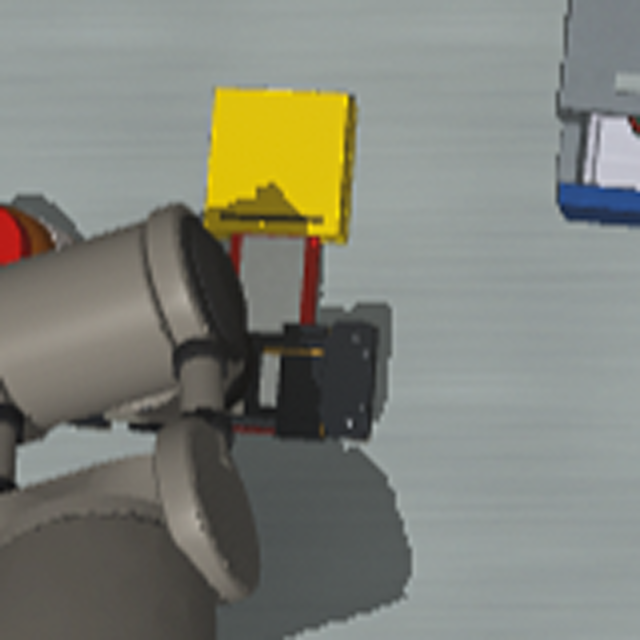

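View pics/aa_side.png

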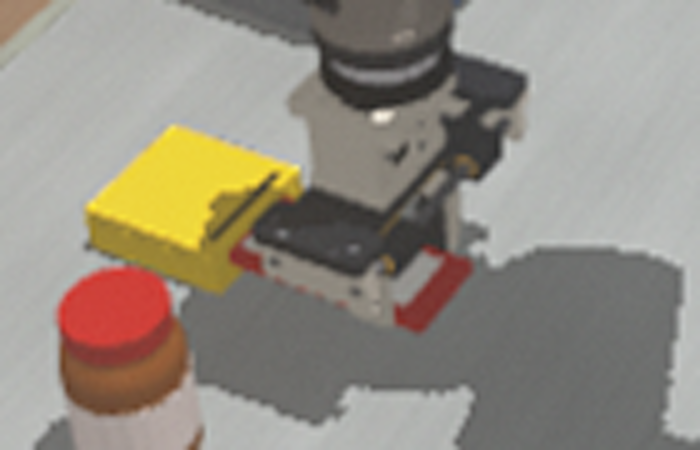

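The board tip has entered the mouth with no contact force. I'll carry on in.

arm_command(
  motion=[
    [[0, 0, 0, 0.03, 0, 0, -1], [0, 0, 0, 0.06, 0, 0, -1], [0, 0, 0, 0.09, 0, 0, -1], [0, 0, 0, 0.12, 0, 0, -1], [0, 0, 0, 0.15, 0, 0, -1], [0, 0, 0, 0.18, 0, 0, -1], [0, 0, 0, 0.2, 0, 0, -1], [0, 0, 0, 0.2, 0, 0, -1]],
  ],
)

```text
time: 37.8
tool_pos: [0.6305, 0.2547, 0.015]
tool_rot: [-3.142, -0.001, -0.054]
contact_force: [-0.7, 1.0, -1.5]
opening: 0.0594
```

arm_command(
  motion=[
    [[0, 0, 0, 0.01, 0, 0, -1], [0, 0, 0, 0.02, 0, 0, -1], [0, 0, 0, 0.03, 0, 0, -1], [0, 0, 0, 0.035, 0, 0, -1], [0, 0, 0, 0.035, 0, 0, -1]],
  ],
)

```text
time: 38.3
tool_pos: [0.6403, 0.2543, 0.0151]
tool_rot: [3.142, -0.0, -0.054]
contact_force: [-0.2, 0.8, -0.5]
opening: 0.0594
```

Run:
```python
from h import *
s=robot.observe(); print(s["tool_pos"],s["tool_rot"],s["contact_force"],s["torque"])
ex=np.array([np.cos(np.radians(-3.05)),np.sin(np.radians(-3.05))])
print("tip depth", ((s["tool_pos"][:2]-[0.6757,0.2521])@ex)+0.1214)
```

```text
[0.64030168 0.25428341 0.015146  ] [ 3.14155881e+00 -1.99229065e-04 -5.40289993e-02] [-0.23932902  0.76603028 -0.4947659 ] [-0.0062435   0.06497062 -0.03434229]
tip depth 0.08593564518177657
```

arm_command(
  motion=[
    [[0, 0, 0, 0.005, 0, 0, -1], [0, 0, 0, 0.01, 0, 0, -1], [0, 0, 0, 0.01, 0, 0, -1]],
  ],
)

```text
time: 38.6
tool_pos: [0.6433, 0.2541, 0.0152]
tool_rot: [3.142, -0.0, -0.054]
contact_force: [0.3, 0.3, -0.8]
opening: 0.0595
```

arm_command(
  motion=[
    [[0, 0, 0, 0.004, 0, 0, -1], [0, 0, 0, 0.004, 0, 0, -1]],
  ],
)

```text
time: 38.8
tool_pos: [0.6444, 0.2541, 0.0151]
tool_rot: [3.142, -0.0, -0.054]
contact_force: [-0.1, -1.0, -1.2]
opening: 0.0595
```

arm_command(
  motion=[
    [[0, 0, 0, 0.004, 0, 0, -1], [0, 0, 0, 0.004, 0, 0, -1]],
  ],
)

```text
time: 39.0
tool_pos: [0.6449, 0.254, 0.0148]
tool_rot: [3.141, 0.002, -0.054]
contact_force: [-2.7, -0.4, -1.5]
opening: 0.0591
```

arm_command(
  motion=[
    [[0, 0, 0, 0.004, 0, 0, -1], [0, 0, 0, 0.004, 0, 0, -1]],
  ],
)

```text
time: 39.2
tool_pos: [0.6448, 0.2539, 0.0143]
tool_rot: [3.14, 0.004, -0.054]
contact_force: [-6.7, 0.4, -0.1]
opening: 0.0596
```

arm_command(
  motion=[
    [[0, 0, 0, 0.004, 0, 0, -1], [0, 0, 0, 0.004, 0, 0, -1]],
  ],
)

```text
time: 39.4
tool_pos: [0.6449, 0.2539, 0.014]
tool_rot: [3.14, 0.007, -0.053]
contact_force: [-9.6, 0.1, 0.1]
opening: 0.0593
```

Contact came at TCP x = 0.645, a depth of 90.5 mm against the 90 mm given, and the force rose to 9.6 N. The board is at the stop. I'll ease it down and release.

arm_command(
  motion=[
    [[0, 0, 0, -0.003, 0, 0.005, -1], [0, 0, 0, -0.003, 0, 0.005, -1], [0, 0, 0, -0.003, 0, 0.005, 1], [0, 0, 0, -0.003, 0, 0.005, 1], [0, 0, 0, -0.003, 0, 0.005, 1], [0, 0, 0, -0.003, 0, 0.005, 1], [0, 0, 0, -0.003, 0, 0.005, 1], [0, 0, 0, -0.003, 0, 0.005, 1]],
  ],
)

```text
time: 40.2
tool_pos: [0.6472, 0.2539, 0.0137]
tool_rot: [-3.142, -0.0, -0.054]
contact_force: [-0.0, -0.2, -0.4]
opening: 0.0916
```

arm_command(
  motion=[
    [[0, 0, 0, 0, 0, -0.15, 1], [0, 0, 0, 0, 0, -0.3, 1], [0, 0, 0, -0.2, 0, -0.4, 1], [0, 0, 0, -0.4, 0, -0.5, 1], [0, 0, 0, -0.5, 0, -0.5, 1], [0, 0, 0, -0.5, 0, -0.5, 1], [0, 0, 0, -0.5, 0, -0.5, 1], [0, 0, 0, -0.5, 0, -0.5, 1]],
  ],
)

```text
time: 41.0
tool_pos: [0.4985, 0.2621, 0.1637]
tool_rot: [-3.141, -0.002, -0.054]
contact_force: [1.0, -0.4, 0.6]
opening: 0.0915
```

Run:
```python
from h import *
s=robot.observe(); print(s["tool_pos"],s["tool_rot"],s["contact_force"],s["opening"])
for n in ("top","wrist"):
    c=robot.read_camera(n); W=cloud(c); hsv=cv2.cvtColor(c["image"],cv2.COLOR_RGB2HSV); H,S,V=cv2.split(hsv)
    save(c,"bb_"+n)
    m=((H<8)|(H>172))&(S>110)&(V>40)&(abs(W[...,2]-0.02)<0.015)&(W[...,1]>0.15)&(W[...,1]<0.35)
    if m.sum(): print(n,"board",m.sum(),cv2.minAreaRect(np.float32(W[m][:,:2])*1000),np.percentile(W[m][:,2],[5,50,95]))
    m=(H>20)&(H<35)&(S>150)&(V>70)&(abs(W[...,2]-0.033)<0.005)&(W[...,1]>0.15)&(W[...,1]<0.35)&(W[...,0]>0.6)
    if m.sum(): print("holder",cv2.minAreaRect(np.float32(W[m][:,:2])*1000))
c=robot.read_camera("side"); save(c,"bb_side")
```

```text
[0.49850369 0.26209755 0.16371561] [-3.14134676e+00 -1.52947754e-03 -5.39471327e-02] [ 0.97317866 -0.40483315  0.58557277] 0.09154281842504289
top board 222 ((646.6421508789062, 252.67138671875), (61.67679214477539, 59.52049255371094), 88.89220428466797) [0.01483833 0.01923587 0.0228912 ]
holder ((725.674072265625, 248.91030883789062), (93.26634979248047, 100.73262023925781), 87.38832092285156)
wrist board 2025 ((629.699462890625, 253.98399353027344), (59.7601432800293, 27.09769630432129), 87.0259017944336) [0.01813987 0.01974597 0.02104279]
```

View pics/bb_top.png

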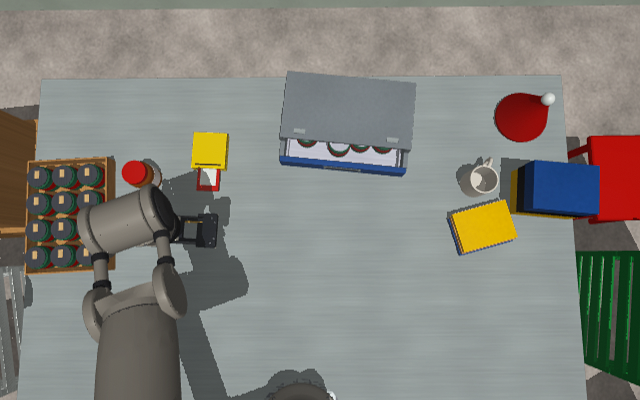

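View pics/bb_wrist.png

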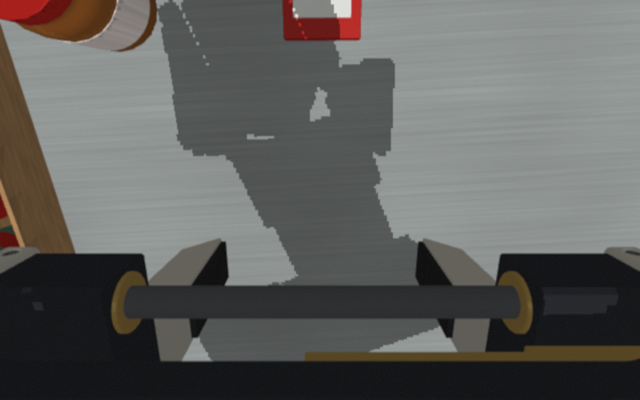

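View pics/bb_side.png

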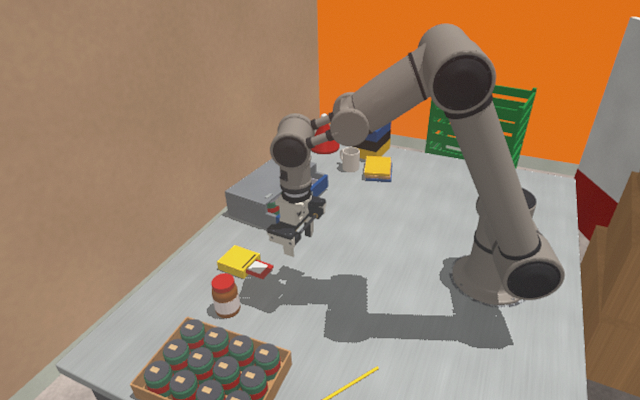

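The board sticks out 59.5–60 mm, so it is fully in, lying at (207,180) in the top view. Last, I'll look at the cans in the drawer from the wrist camera.

arm_command(
  motion=[
    [[0, 0, 0, -0.05, 0.99, -0.15, 1], [0, 0, 0, -0.05, 0.99, -0.15, 1], [0, 0, 0, -0.05, 0.99, -0.15, 1], [0, 0, 0, -0.05, 0.99, -0.15, 1], [0, 0, 0, -0.05, 0.99, -0.15, 1], [0, 0, 0, -0.05, 0.99, -0.15, 1], [0, 0, 0, -0.05, 0.99, -0.15, 1], [0, 0, 0, -0.05, 0.99, -0.15, 1]],
  ],
)

```text
time: 41.95
tool_pos: [0.4667, -0.0352, 0.2083]
tool_rot: [-3.141, 0.0, -0.058]
contact_force: [-0.6, -0.3, -0.2]
opening: 0.0919
```

arm_command(
  motion=[
    [[0, -0.1, 0.03, 0.05, 0.25, -0.1, 1], [0, -0.2, 0.03, 0.05, 0.25, -0.1, 1], [0, -0.3, 0.03, 0.05, 0.25, -0.1, 1], [0, -0.3, 0.03, 0.05, 0.25, -0.1, 1], [0, -0.3, 0.03, 0.05, 0.25, -0.1, 1], [0, -0.3, 0.03, 0.05, 0.25, -0.1, 1], [0, -0.3, 0.03, 0.05, 0.25, -0.1, 1]],
  ],
)

```text
time: 42.65
tool_pos: [0.4771, -0.1086, 0.2391]
tool_rot: [3.129, 0.47, -0.104]
contact_force: [0.9, -1.2, -0.1]
opening: 0.0916
```

Run:
```python
from h import *
s=robot.observe(); print(s["tool_pos"],s["tool_rot"],s["contact_force"],s["opening"])
for n in ("top","wrist"):
    c=robot.read_camera(n); save(c,"cc_"+n)
```

```text
[ 0.47710318 -0.1085731   0.2391148 ] [ 3.12911751  0.46959694 -0.10370724] [ 0.85616037 -1.16540122 -0.10429977] 0.09155151466295056
```

View pics/cc_wrist.png

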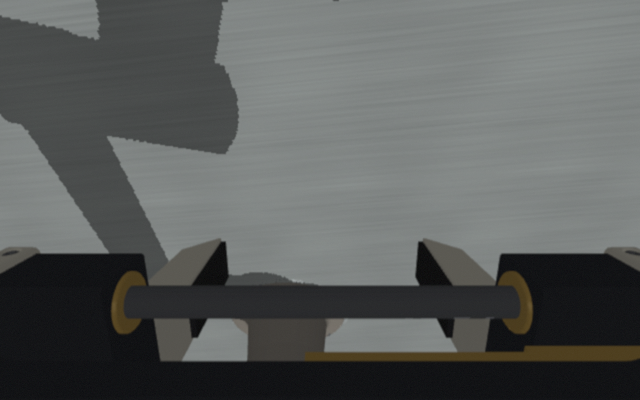

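View pics/cc_top.png

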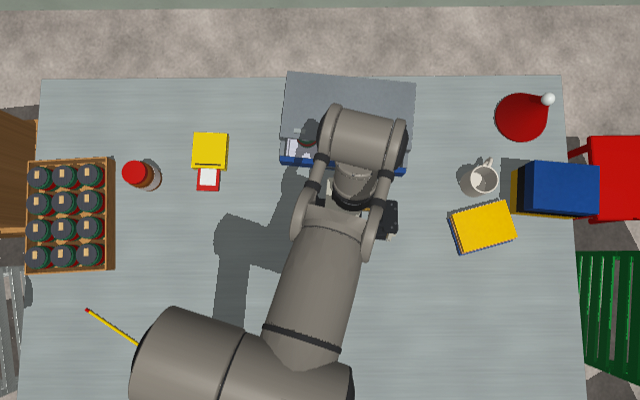

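I tilted the wrong way, so the camera looks back at the base. I'll tilt the other way, keeping well clear of everything.

arm_command(
  motion=[
    [[0, 0.1, 0, 0, 0, 0, 1], [0, 0.2, 0, 0, 0, 0, 1], [0, 0.3, 0, 0, 0, 0, 1], [0, 0.4, 0, 0, 0, 0, 1], [0, 0.5, 0, 0, 0, 0, 1], [0, 0.6, 0, 0, 0, 0, 1], [0, 0.6, 0, 0, 0, 0, 1], [0, 0.6, 0, 0, 0, 0, 1]],
  ],
)

```text
time: 43.55
tool_pos: [0.4754, -0.1089, 0.2391]
tool_rot: [3.129, -0.473, -0.095]
contact_force: [-1.1, -0.5, -0.5]
opening: 0.0917
```

Run:
```python
from h import *
s=robot.observe(); print(s["tool_pos"],s["tool_rot"],s["contact_force"],s["opening"])
for n in ("wrist",):
    c=robot.read_camera(n); save(c,"dd_"+n)
W=cloud(c); hsv=cv2.cvtColor(c["image"],cv2.COLOR_RGB2HSV); H,S,V=cv2.split(hsv)
m=(abs(W[...,2]-0.084)<0.004)&(S<70)&(W[...,0]>0.65)
for b in blobs(m,100): print(b[2].round(),b[1][4],W[b[3]].mean(0).round(4))
```

```text
[ 0.47535884 -0.10892667  0.23911351] [ 3.12905997 -0.47257919 -0.09477958] [-1.11070851 -0.54492958 -0.51024753] 0.09172244439775223
[150.  15.] 101 [0.7441 0.0408 0.0839]
[208.  12.] 343 [ 0.7423 -0.0193  0.0836]
[292.  20.] 1150 [ 0.7247 -0.106   0.0837]
[347.  14.] 342 [ 0.7266 -0.1636  0.0836]
[406.  14.] 226 [ 0.7211 -0.2256  0.0834]
```

View pics/dd_wrist.png

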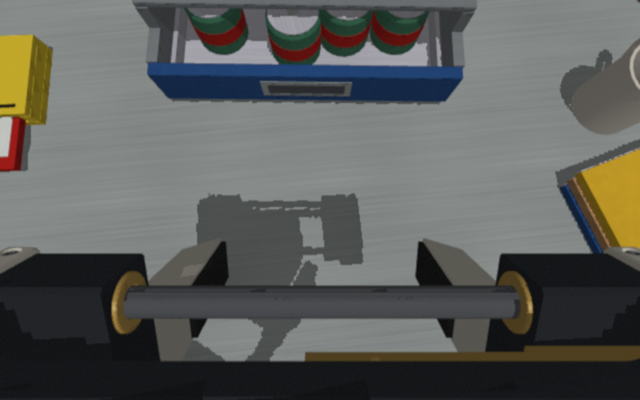

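All four cans stand upright, with their tops at 83–84 mm against 84 mm expected. I'll do one last reading of the panel and then hand in.

Run:
```python
from h import *
c=robot.read_camera("wrist"); W=cloud(c); hsv=cv2.cvtColor(c["image"],cv2.COLOR_RGB2HSV); H,S,V=cv2.split(hsv)
ex=np.array([0.9943,-0.1063])
m=(H>100)&(H<125)&(S>120)&(abs(W[...,2]-0.045)<0.01)&(W[...,1]>-0.3)&(W[...,0]<0.72)
p=W[m][:,:2]; print("front face along ex",np.percentile((p-[0.7926,-0.127])@ex,[5,50,95]),len(p))
c=robot.read_camera("top"); W=cloud(c); hsv=cv2.cvtColor(c["image"],cv2.COLOR_RGB2HSV); H,S,V=cv2.split(hsv)
m=((H<8)|(H>172))&(S>110)&(V>40)&(abs(W[...,2]-0.02)<0.015)&(W[...,1]>0.15)&(W[...,1]<0.35)
print("board",cv2.minAreaRect(np.float32(W[m][:,:2])*1000))
print(robot.hand_in())
```

```text
front face along ex [-0.12445608 -0.12375715 -0.1230966 ] 1803
board ((646.4989013671875, 252.8470916748047), (62.32188034057617, 59.254310607910156), 89.05674743652344)
the job is handed in; nothing more can be done
None
```

The job is done and handed in after about 44 s of robot time. All four loose cans are in the closed drawer, and the board is fully in the holder. I saw no fifth can in any view.

- **Cans:** all four still stand upright after closing, with tops measured at 83–84 mm against 84 mm expected. One of them shifted along the drawer floor during the push.
- **Drawer:** it is seated and stayed so after I let go. The panel's outer face reads −123.8 to −124.8 mm from the cabinet's middle. The given dimensions put it at −125 mm when closed.
- **Board:** it went in flat and end first, and met the stop at 90.5 mm depth with about 10 N. After release it sticks out 59–60 mm, against the 60 mm expected.
- **Mug, jar and books:** I did not touch them.

**Push force:** I expected the drawer to close about 15 mm further in than it does, so the closed fingertips pressed on the already shut drawer. The wrist read 58 N along the push, about 68 N in all, before I backed off. That is under the 120 N wrist limit. It is above the 40 N limit on the arm or gripper's body; I judged the contact to be the fingertips only, but could not confirm it.

**Camera disagreement:** the side camera read up to 4 mm off in y from the other two, so I relied on the top and wrist cameras.

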